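# Show the stoppered cuvette to the inspection camera

## Robot

A 7-joint arm with a two-finger parallel gripper is mounted at the origin on a cart in front of the work surface, level with it; the furniture and walls round the work are solid. World frame = base frame: x ahead of the robot, y to its left, z up, the work surface at z = 0. Lengths are in m, angles in rad, forces in N, time in s.
With the tool pointing down it reaches from about 0.425 to 0.875 m from the base axis. Payload 4.7 kg.
Tool frame: the origin (TCP) lies midway between the tips of the shut fingers; the grasp point (between the pads) lies 19 mm behind it; z points along the fingers, y is the direction in which the jaws open and shut (so a half turn about z gives the same grasp; the last joint's range is limited). The gripper opens to 87 mm and grips with 3 to 60 N. Pads are 19 mm wide; open, the fingers measure 117 mm over their backs; the gripper's body (75 mm by 190 mm) begins 51 mm behind the grasp point.
Start: joints at [1.273, 0.321, -0.07, 1.45, 0.023, 1.371, -0.057], TCP at [0.199, -0.619, 0.223] pointing down, gripper open.
Joint ranges: [-2.86, 2.86], [-0.3, 2.09], [-1.38, 1.24], [0.06, 2.45], [-1.56, 4.7], [0.09, 2.05], [-2.69, 2.69]. Speed limits (rad/s): [2.57, 2.57, 3.14, 3.14, 3.14, 3.14, 3.14].

## Interface

Orientations are given as a rotation vector (axis times angle).
In Python, from bench import monitor, eyes, order gives the robot as it stands. The module is installed in compiled form; this text tells all that it offers.
- The arm moves only by the shell command python3 -m pendant 'ROWS' [FORCE]. ROWS is JSON, a list of rows, each a list of 3 entries, a list of its own where there are three numbers: the turn, a rotation vector about the tool's x, y, z in degrees, then the shift along the tool's x, y, z in m, then the gripper command: -1 is fully open, 1 is shut, values between are in proportion. In form: [[[rx, ry, rz], [tx, ty, tz], hand], ...]. A call has 1 to 8 rows; each row shifts and turns the commanded pose from where the row before left it, along the tool's axes as they then stand; what a row does not reach is not made up. A row lasts 1/8 s, in which the tool goes at most 62.5 mm and 10.7 degrees, less where a joint would pass 70% of its speed; a pose out of reach is approached as far as the arm can. A call is refused whole if a number of a shift passes 0.0625 or a number of a turn 10.7, either way. A call with a gripper value outside its range is refused whole. The fingers move at their own pace and stop on an object; FORCE is the grip in N (left out, the last holds). Time passes only in rows, so rows that do not move let the fingers close. It gives the time, the measured TCP pose, the force and the opening at its end, in the units of the state.
- monitor.get_state(): the state, without advancing time (a new reading comes with each control period).
- eyes.get_image(name): name is "scene" or "top"; returns a dict with "color" (384x512x3 uint8, red, green, blue), "range_z" (384x512 float32, m along the optical axis (not along the pixel's ray), 0 where there is no reading), "fx", "fy", "cx", "cy" (pixels), "k1" (the pictures are not rectified: a ray, as slopes to the right and down, at radius r is drawn at 1 + k1 r^2 times it, then the intrinsics apply), "world_to_cam" (4x4, takes a point from world to camera coordinates). Camera axes: x right, y up, looking along -z (the intrinsics and any distortion apply to the point x, -y, -z); pixel columns grow to the right and rows downward; lengths in m; the calibration is good to about 2 mm. A picture is of the moment at which its call begins.
- order.close_job(): hands the job in, once; it reports no verdict.
The state is a dict: "time": time; "joint_positions": joint angles; "qd": joint speeds; "joint_torque": joint torques, N m; "position": TCP position; "tool_rot": TCP orientation; "ft_force": force on the tool from outside, world axes, zero at the start; "torque": the same for the moment, N m; "grip_width": opening from 0.0 (shut) to 1.0 (fully open).
Only numpy, scipy, OpenCV 4.12 (cv2) and the standard library are available. Lean on these libraries where they do the work, as an engineer would, in place of code of your own. Each camera call takes 0.05 s, during which the arm holds its last target.

## Task

Lift the clear dust cover off the cuvette rack and hang it by the eye of its handle on the hook of the rod stand. Then take the one cuvette that has a stopper out of the rack, gripping it only by its two frosted sides and never touching its clear windows, and hold it still in front of the inspection camera: the lower part of the window (15 mm above the cuvette's base) on the lens axis, 70 mm in front of the lens, stopper uppermost, with the window square to the tilted lens. Finish while still holding it there; leave the two open cuvettes standing in the rack.

Things in the scene. Friction and masses are not known exactly. Their poses are not given: they have to be found in the camera images.
- cuvette_rack: fixed rack: aluminium foot plate 60 x 158 x 6 mm with a grey plastic block 44 x 142 mm on it, its top 24 mm above the desk. Three square pockets 14.5 mm wide in a row along its y, at y = -48, 0 and +48 mm; pocket floor 6 mm above the desk. Origin at the centre of the underside, z up. Its place and yaw vary
- dust_cover: loose clear hood, open below, 54 x 152 (y) x 64 mm high, 0.08 to 0.17 kg, over the rack on its foot plate with 2.5 mm play; raise it 60 mm or more to clear the cuvettes. On its top stands an aluminium lug, a plate 6 mm thick (x), 38 mm wide (y), to 110 mm above the rim, with a 22 mm eye along x: grip it from above by its edges, across y. Origin: centre of lower rim, z up; same after half a turn
- cover_eye (a point): centre of the eye in the lug, 91 mm above the dust cover's lower rim; axes as the cover's, the eye runs along x
- hook_stand: fixed short rod stand: base plate 13 mm high under the hook, and a 10 mm rod, top 192 mm above the desk, 70 mm behind (+x) the hook's seat, with a clamp at hook height (clamp's face 59 mm behind the seat). Origin on the desk under the hook's seat; its place and yaw vary
- hook_seat (a point): centre line of the hook at its seat, 170 mm above the desk, z up. The hook is a level steel rod, 7 mm diameter, that runs from the clamp towards the robot along -x to 22 mm before the seat, then turns up: its end is 30 mm before the seat, centre line 6 mm higher. A lug hung on it has its eye's centre 7.5 mm below this line
- stoppered_cuvette: the cuvette to show: square cell 12.5 x 12.5 x 45 mm, 16 g, the only one with a white round stopper (12 mm diameter, 9 mm high). Clear windows face +x and -x, frosted sides +y and -y. It stands in one of the rack's pockets (which varies), 1 mm play all round, frosted sides facing along the row, 27 mm of the cell above the block. Origin: centre of its base, z up
- clear_windows: the two clear windows of the stoppered cuvette (its +x and -x faces); same origin and axes as the cuvette. Not to be touched by the fingers
- window_centre (a point): the point of the stoppered cuvette to be shown: on its centre line, 15 mm above its base; axes as the cuvette's
- open_cuvette_1: bystander: cuvette of the same size without stopper, in another pocket; origin at the centre of its base
- open_cuvette_2: bystander: as open_cuvette_1
- camera_stand: fixed stand with a grey inspection camera, ring light and black lens, which looks towards the robot and 25 degrees downwards; its top is 285 mm above the desk; base plate from 78 to 193 mm behind (+x) the origin, post 130 mm behind it. Origin on the desk under the focus point; its place and yaw vary
- focus (a point): the point where the window has to be: on the lens axis, 70 mm in front of the lens, 190 mm above the desk. Its x axis points along the lens axis towards the lens (25 degrees upwards, away from the robot), its y is level, its z is the direction that the cuvette's z must have: leaning 25 degrees from the vertical, away from the camera
- lens_front (a point): centre of the lens's front, 70 mm along x from the focus point; axes as the focus point's. The ring light round it has 60 mm diameter
Things that resemble listed ones, but are neither listed nor needed, are in the scene too. Leave any blue look-alike of the hook_stand alone.

How it is judged:
On the way, in this order (a step that is already met when the one before it is completed fails the run):
1. the dust cover hangs by its eye on the hook, let go (x of cover_eye in the frame of hook_seat between -0.022 and 0.045 m and y of cover_eye in the frame of hook_seat between -0.01 and 0.01 m and z of cover_eye in the frame of hook_seat between -0.018 and 0 m and angle between dust_cover's own z axis and vertical below 0.3 rad and contact force between dust_cover and hook_stand above 0.3 N and contact force between dust_cover and the fingers below 0.05 N and linear speed of dust_cover below 0.1 m/s), for 0.3 s.
2. the stoppered cuvette is held before the lens, window square to it (distance between window_centre and focus below 0.012 m and angle between the x axis of stoppered_cuvette and the x axis of focus, either way round below 0.15 rad and angle between the z axis of stoppered_cuvette and the z axis of focus, either way round below 0.15 rad and angle between stoppered_cuvette's own z axis and vertical below 1 rad and contact force between stoppered_cuvette and the fingers above 0.5 N and contact force between stoppered_cuvette and cuvette_rack below 0.05 N and contact force between stoppered_cuvette and camera_stand below 0.05 N and contact force between stoppered_cuvette and dust_cover below 0.05 N and contact force between stoppered_cuvette and hook_stand below 0.05 N and height (world z) of stoppered_cuvette above 0.12 m and linear speed of stoppered_cuvette below 0.03 m/s), for 0.2 s.
At the end, for the whole second after the job is handed in: Cover hangs free by its eye on the level part of the hook (10 mm sideways, tilt under 0.3 rad), untouched. Fingers alone hold the stoppered cuvette still, window point within 12 mm of focus, x and z axes within 0.15 rad of the focus axes, stopper up. Open cuvettes within 12 mm of their start (all of step 1 and all of step 2 and distance of each of open_cuvette_1, open_cuvette_2 from where it was at the start of the episode below 0.012 m); the arm keeps its last pose, push and grip.
It fails at once if the fingers touch the clear windows of the stoppered cuvette (contact force between clear_windows and the fingers above 0.3 N).
It fails at once if an open cuvette is pulled out or tipped (distance of any of open_cuvette_1, open_cuvette_2 from where it was at the start of the episode above 0.012 m or angle between any of open_cuvette_1, open_cuvette_2's own z axis and vertical above 0.3 rad).
It also fails if it takes over 54 s, if anything falls off the work surface, if the arm or the gripper's body presses on something with over 40 N, if the wrist force passes 120 N, or if a joint passes its speed limit or range.

## Working session

There is one attempt and no reset: what is moved stays moved. The work goes in short steps, Python scripts to look and compute and a shell command to move; the robot and the scene stay as the last step left them, time stands still between calls to the robot, and variables do not carry over. Pictures are saved under pics/ and viewed, and the job is handed in when it is done.

```bash
mkdir -p pics; ls
cat > h.py <<'E'
import numpy as np, cv2
from bench import monitor, eyes, order
from scipy.spatial.transform import Rotation as R
def grab(n):
    im=eyes.get_image(n); return im
def save(im,fn,crop=None,scale=1):
    c=im['color'][:,:,::-1]
    if crop: c=c[crop[1]:crop[3],crop[0]:crop[2]]
    cv2.imwrite(fn,cv2.resize(c,None,fx=scale,fy=scale,interpolation=cv2.INTER_CUBIC))
def ray(im,u,v):
    K=np.array([[im['fx'],0,im['cx']],[0,im['fy'],im['cy']],[0,0,1.]])
    p=cv2.undistortPoints(np.array([[[u,v]]],float),K,np.array([im['k1'],0,0,0.]))[0,0]
    d=np.array([p[0],-p[1],-1.])
    W=np.linalg.inv(im['world_to_cam'])
    return W[:3,3],W[:3,:3]@d
def onplane(im,u,v,z):
    o,d=ray(im,u,v); return o+d*(z-o[2])/d[2]
def depthpt(im,u,v):
    o,d=ray(im,u,v); return o+d*im['range_z'][int(round(v)),int(round(u))]
def cloud(im):
    h,w=im['range_z'].shape
    K=np.array([[im['fx'],0,im['cx']],[0,im['fy'],im['cy']],[0,0,1.]])
    uv=np.stack(np.meshgrid(np.arange(w),np.arange(h)),-1).reshape(-1,1,2).astype(float)
    p=cv2.undistortPoints(uv,K,np.array([im['k1'],0,0,0.]))[:,0]
    d=np.c_[p[:,0],-p[:,1],-np.ones(len(p))]*im['range_z'].reshape(-1,1)
    W=np.linalg.inv(im['world_to_cam'])
    return (d@W[:3,:3].T+W[:3,3]).reshape(h,w,3)
def proj(im,P):
    c=im['world_to_cam']@np.r_[P,1]; x,y=c[0]/-c[2],-c[1]/-c[2]
    s=1+im['k1']*(x*x+y*y)
    return im['fx']*x*s+im['cx'],im['fy']*y*s+im['cy']
E
python3 - <<'E'
from h import *
import pickle
for n in('scene','top'):
    im=grab(n); save(im,f'pics/{n}0.png',None,1.5); pickle.dump(im,open(n+'0.pkl','wb'))
    print(n,im['fx'],im['k1'],np.linalg.inv(im['world_to_cam'])[:3].round(3))
s=monitor.get_state(); print(s)
E
```

```text
pics
scene 388.70658520418084 -0.041953249603136296 [[-0.607  0.386 -0.695 -0.233]
 [-0.795 -0.293  0.531  0.686]
 [ 0.001  0.874  0.485  0.669]]
top 435.83247995142136 -0.10855123930034005 [[ 0.011  0.994 -0.109  0.379]
 [-1.     0.013  0.02   0.127]
 [ 0.022  0.109  0.994  1.308]]
{'time': 0.1, 'joint_positions': array([ 1.27311959,  0.32175888, -0.07010116,  1.45151744,  0.02262042,
        1.37081119, -0.05688587]), 'qd': array([ 5.80319708e-04, -3.03253722e-03, -1.73362678e-05, -1.72367622e-03,
       -1.03502510e-03,  8.68250100e-04,  3.61899155e-04]), 'joint_torque': array([ 3.32380114e-05, -4.92570949e+01, -4.05798666e-01, -3.13396311e+01,
       -6.42091711e-02,  3.95317865e-02,  8.52245557e-05]), 'position': array([ 0.19919598, -0.61821696,  0.22158238]), 'tool_rot': array([-3.10183591e+00, -4.87592212e-01,  5.81045124e-04]), 'ft_force': array([-0.51830576,  0.56979152,  0.27445629]), 'torque': array([-0.03382812,  0.01482914, -0.00802267]), 'grip_width': 1.0021238143251336}
```

View pics/scene0.png

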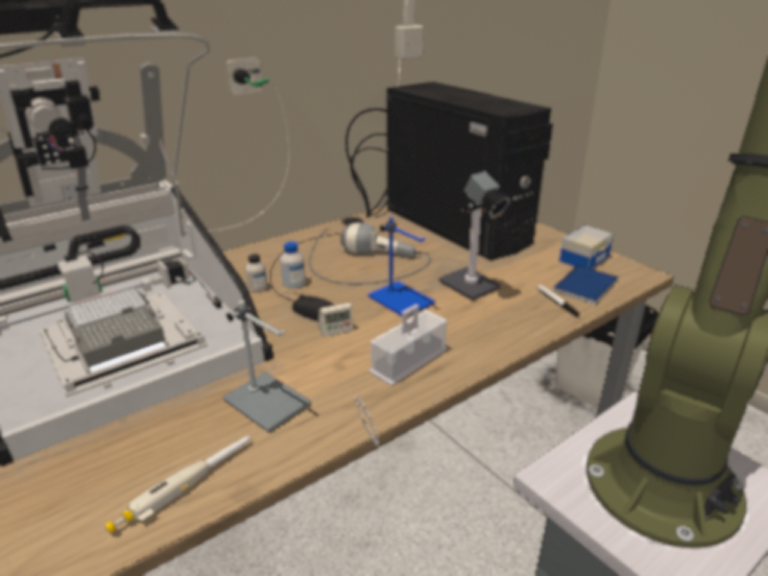

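View pics/top0.png

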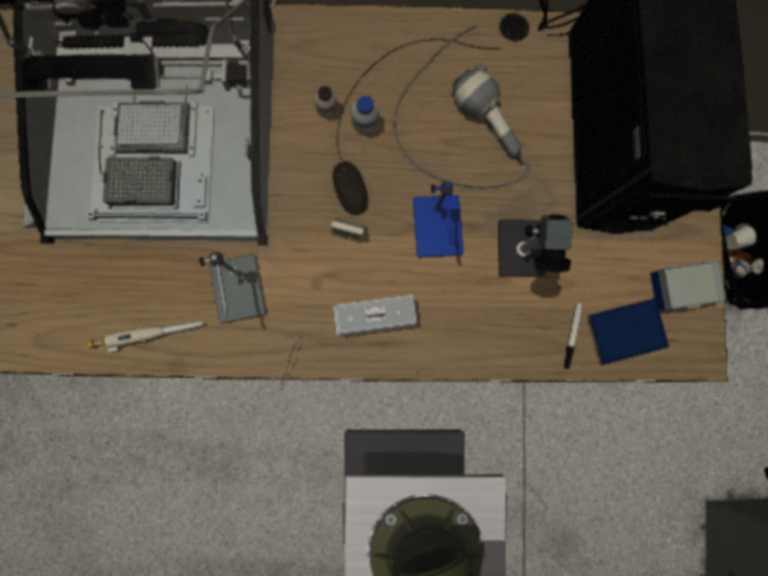

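Run:
```python
from h import *
import pickle
t=pickle.load(open('top0.pkl','rb')); s=pickle.load(open('scene0.pkl','rb'))
def cr(im,b,sc):
    c=im['color'][b[1]:b[3],b[0]:b[2],::-1]; c=np.clip(c.astype(float)*1.6,0,255).astype(np.uint8)
    return cv2.resize(c,None,fx=sc,fy=sc,interpolation=cv2.INTER_CUBIC)
cv2.imwrite('pics/t_hook.png',cr(t,(120,150,200,230),7))
cv2.imwrite('pics/t_cov.png',cr(t,(210,180,290,240),9))
cv2.imwrite('pics/t_cam.png',cr(t,(320,130,400,210),7))
cv2.imwrite('pics/s_hook.png',cr(s,(140,190,220,290),6))
cv2.imwrite('pics/s_cov.png',cr(s,(240,195,310,260),9))
cv2.imwrite('pics/s_cam.png',cr(s,(280,105,360,205),6))
```

```text
(no output)
```

View pics/t_hook.png

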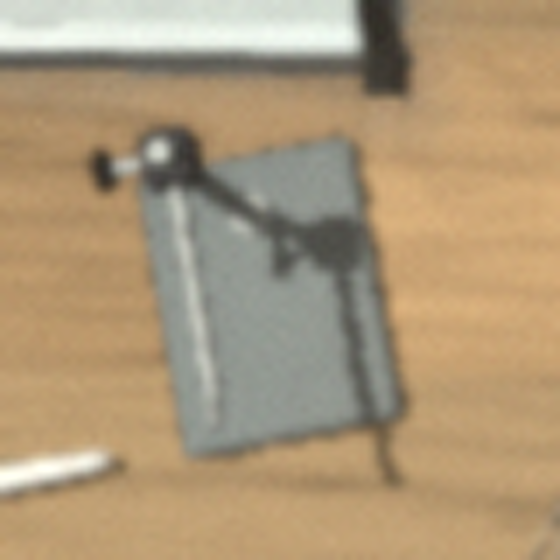

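View pics/t_cov.png

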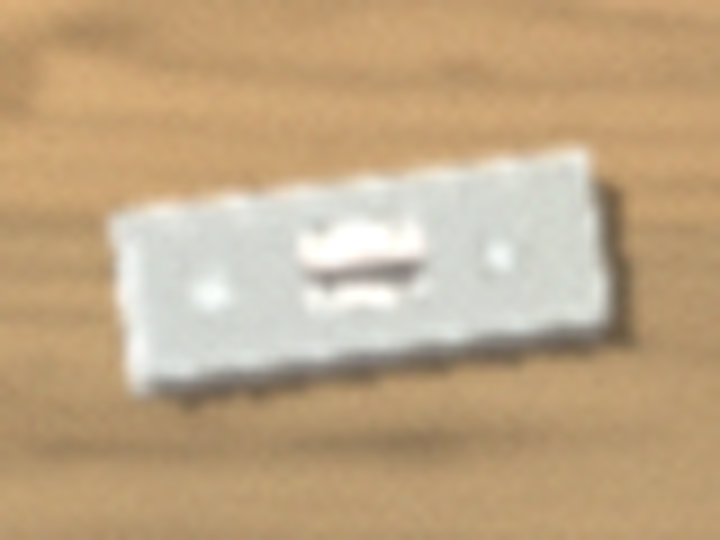

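View pics/t_cam.png

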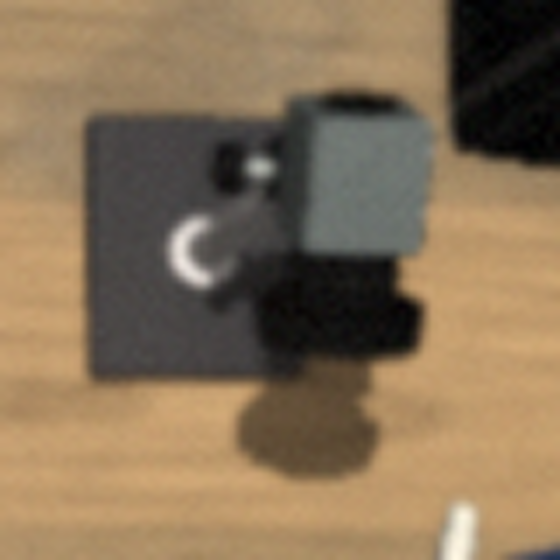

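View pics/s_hook.png

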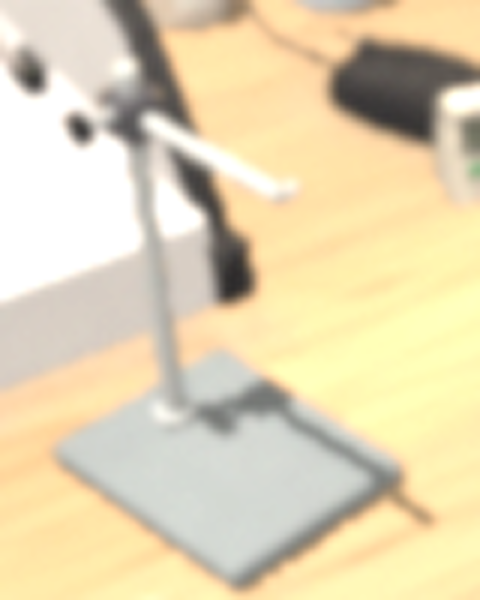

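View pics/s_cov.png

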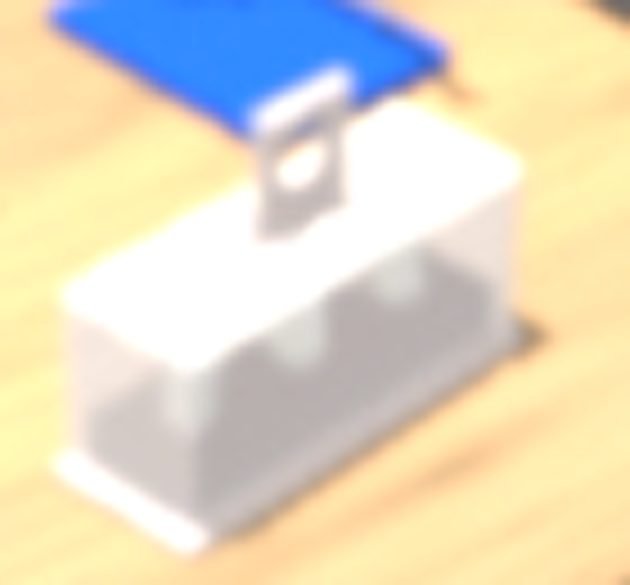

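View pics/s_cam.png

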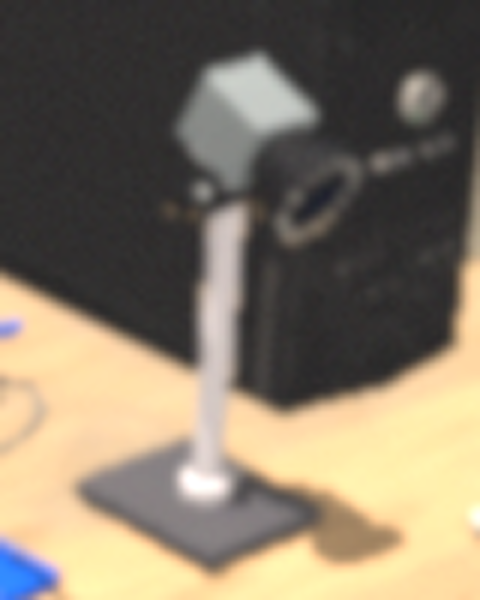

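```bash
cat > m.py <<'E'
from h import *
import pickle
t=pickle.load(open('top0.pkl','rb')); s=pickle.load(open('scene0.pkl','rb'))
for nm,im in(('top',t),('scene',s)):
    C=cloud(im); g=im['range_z']>0
    def reg(x0,x1,y0,y1,z0,z1):
        m=g&(C[...,0]>x0)&(C[...,0]<x1)&(C[...,1]>y0)&(C[...,1]<y1)&(C[...,2]>z0)&(C[...,2]<z1); return C[m]
    print(nm,'desk z',np.median(reg(.4,.7,-.1,.3,-.02,.02)[:,2]))
    P=reg(.3,.6,0,.3,.06,.08); 
    r=cv2.minAreaRect((P[:,:2]*1000).astype(np.float32)); print('cover top',len(P),np.median(P[:,2]),r)
    P=reg(.3,.6,0,.3,.085,.13); print('lug',len(P),P.mean(0) if len(P) else '',P.max(0) if len(P) else '', P.min(0)if len(P) else '')
    if len(P)>4: print(cv2.minAreaRect((P[:,:2]*1000).astype(np.float32)))
    P=reg(.4,.7,.3,.55,.15,.2); print('hookrod',len(P),P[np.argsort(P[:,0])].round(3)[::max(1,len(P)//25)].tolist())
    P=reg(.4,.7,.3,.55,.006,.02); print('hookbase',len(P),cv2.minAreaRect((P[:,:2]*1000).astype(np.float32)),np.median(P[:,2]))
    P=reg(.45,.75,-.3,-.08,.004,.02); print('cambase',len(P),cv2.minAreaRect((P[:,:2]*1000).astype(np.float32)),np.median(P[:,2]))
    P=reg(.4,.75,-.3,-.08,.15,.3); print('camhead',len(P),P.min(0),P.max(0))
E
python3 m.py
```

```text
top desk z 0.0011103999700091682
cover top 970 0.0711831498678478 ((463.7577209472656, 105.23970031738281), (54.290889739990234, 151.97479248046875), 8.288280487060547)
lug 42 [0.46315813 0.10538322 0.11190669] [0.46708213 0.12330501 0.12080558] [0.45816769 0.08677925 0.0873091 ]
((463.83013916015625, 105.45308685302734), (6.289152145385742, 36.828125), 8.145806312561035)
hookrod 195 [[0.451, 0.367, 0.18], [0.456, 0.369, 0.175], [0.462, 0.367, 0.171], [0.469, 0.366, 0.176], [0.475, 0.368, 0.171], [0.482, 0.372, 0.176], [0.488, 0.371, 0.17], [0.496, 0.376, 0.174], [0.504, 0.379, 0.174], [0.509, 0.379, 0.171], [0.517, 0.379, 0.173], [0.522, 0.382, 0.174], [0.53, 0.385, 0.172], [0.535, 0.385, 0.173], [0.539, 0.381, 0.169], [0.54, 0.381, 0.18], [0.542, 0.407, 0.182], [0.543, 0.395, 0.178], [0.545, 0.392, 0.181], [0.545, 0.406, 0.178], [0.546, 0.393, 0.188], [0.548, 0.381, 0.182], [0.548, 0.398, 0.176], [0.55, 0.381, 0.182], [0.551, 0.41, 0.171], [0.554, 0.387, 0.193], [0.557, 0.378, 0.175], [0.559, 0.388, 0.178]]
hookbase 1351 ((547.6452026367188, 425.8125), (291.8768005371094, 248.16705
[... 925 characters left out ...]
, [0.539, 0.391, 0.177], [0.54, 0.409, 0.177], [0.54, 0.391, 0.173], [0.541, 0.39, 0.161], [0.542, 0.381, 0.18], [0.543, 0.379, 0.173], [0.544, 0.415, 0.174], [0.545, 0.399, 0.177], [0.546, 0.387, 0.18], [0.546, 0.401, 0.177], [0.547, 0.386, 0.182], [0.548, 0.393, 0.152], [0.549, 0.398, 0.166], [0.551, 0.417, 0.178], [0.554, 0.4, 0.178]]
hookbase 1576 ((515.2507934570312, 437.5141296386719), (203.0758819580078, 226.5104522705078), 0.44921815395355225) 0.012092959483013865
cambase 482 ((592.2486572265625, -195.2522430419922), (334.32647705078125, 125.45938873291016), 20.60254669189453) 0.014612435495316711
camhead 660 [ 0.52323347 -0.29971806  0.15008834] [ 0.72004166 -0.15020434  0.28689386]
```

```bash
cat > m2.py <<'E'
from h import *
import pickle
t=pickle.load(open('top0.pkl','rb')); s=pickle.load(open('scene0.pkl','rb'))
for nm,im in(('top',t),('scene',s)):
    C=cloud(im); g=im['range_z']>0; V=im['color'].max(2).astype(int)
    def msk(x0,x1,y0,y1,z0,z1):
        return g&(C[...,0]>x0)&(C[...,0]<x1)&(C[...,1]>y0)&(C[...,1]<y1)&(C[...,2]>z0)&(C[...,2]<z1)
    print(nm)
    P=C[msk(.44,.532,.34,.42,.155,.195)]
    # line fit robust
    vx,vy,x0,y0=cv2.fitLine((P[:,:2]*1000).astype(np.float32),cv2.DIST_HUBER,0,.01,.01).ravel()
    print('hook line yaw',np.degrees(np.arctan(vy/vx)),'y at x=.48',y0+(480-x0)*vy/vx, 'y at .45', y0+(450-x0)*vy/vx,'xmin',P[:,0].min(),'z',np.median(P[:,2]))
    P=C[msk(.52,.58,.35,.42,.03,.14)]; print('hook rod',len(P),np.median(P,0),P.min(0),P.max(0))
    # bases by flood comp
    for name,b in(('hookbase',(.44,.6,.3,.47)),('cambase',(.48,.72,-.26,-.07))):
        m=msk(*b,.005,.02).astype(np.uint8)
        if name=='hookbase': m&=((im['color'].max(2).astype(int)-im['color'].min(2))<22).astype(np.uint8)
        n,l,st,_=cv2.connectedComponentsWithStats(m); 
        for k in np.argsort(-st[1:,4])[:2]+1:
            P=C[l==k]; print(name,len(P),np.median(P[:,2]),cv2.minAreaRect((P[:,:2]*1000).astype(np.float32)),P.min(0),P.max(0))
    P=C[msk(.53,.65,-.24,-.12,.02,.12)]; print('post',len(P),np.median(P,0),P.min(0),P.max(0))
    P=C[msk(.45,.63,-.24,-.08,.15,.3)]; print('head',len(P),P.min(0),P.max(0))
    P=P[P[:,2]>.262]; print('headtop', len(P),cv2.minAreaRect((P[:,:2]*1000).astype(np.float32)))
E
python3 m2.py
```

```text
top
hook line yaw 11.889208 y at x=.48 371.16586 y at .45 364.8498 xmin 0.4508827883893641 z 0.1731843829295059
hook rod 32 [0.54770619 0.38215134 0.08367668] [0.54519991 0.38039805 0.03174603] [0.55348507 0.38786389 0.13078722]
hookbase 1129 0.013594539094090141 ((515.7684326171875, 377.9631652832031), (124.76445007324219, 95.50657653808594), 12.366609573364258) [0.44946681 0.32039174 0.00549943] [0.58315967 0.43474267 0.01999067]
hookbase 8 0.017658586443114244 ((444.0555419921875, 461.69329833984375), (3.282130002975464, 12.622635841369629), 0.8411651849746704) [0.44242467 0.45540316 0.01342387] [0.4457282  0.46798272 0.01922702]
cambase 748 0.016253212560143226 ((604.7615966796875, -190.84237670898438), (122.27645111083984, 95.6855239868164), 3.0343170166015625) [ 0.54556057 -0.24171299  0.00512761] [ 0.66690513 -0.14367475  0.01994901]
cambase 7 0.012282080287352892 ((600.7896118164062, -72.22637176513672), (0.867153525352478, 18.464218139648438), 89.05928802490234) [ 0.59156069 -0.07277394  0.0078689 ] [ 0.61002477 -0.07178813  0.01406777]
post 189 [ 0.59644411 -0.18685542  0.0
[... 881 characters left out ...]
]
cambase 445 0.014724979235008928 ((606.5177001953125, -190.801025390625), (121.03771209716797, 99.78663635253906), 0.35383620858192444) [ 0.54576431 -0.2406477   0.00501237] [ 0.66726041 -0.14098374  0.01976006]
cambase 1 0.008430108825751348 ((607.1043701171875, -72.7220458984375), (0.0, 0.0), 0.0) [ 0.6071044  -0.07272205  0.00843011] [ 0.6071044  -0.07272205  0.00843011]
post 151 [ 0.59574945 -0.18624355  0.06537853] [ 0.58614791 -0.20136262  0.02006801] [ 0.60975687 -0.17655187  0.11850787]
head 654 [ 0.52323347 -0.22122513  0.15008834] [ 0.62184149 -0.15020434  0.27296599]
headtop 72 ((592.0830688476562, -188.62001037597656), (41.44404602050781, 30.101886749267578), 88.86084747314453)
```

```bash
cat >> h.py <<'E'
def state():
    s=monitor.get_state(); return s,np.array(s['position']),R.from_rotvec(s['tool_rot'])
def Rt(yaw,flip=False,tilt=0):
    # tool pointing down; tool y along the world +/-y yawed; tilt deg: tool z leaning to +x by tilt
    x=np.array([1.,0,0]); 
    M=R.from_euler('z',yaw,degrees=True)*R.from_euler('y',-tilt,degrees=True)*R.from_euler('x',180,degrees=True)
    if flip: M=M*R.from_euler('z',180,degrees=True)
    return M
def go(p,Rg=None):
    s,p0,R0=state()
    if Rg is None: Rg=R0
    print('t',round(s['time'],2),'TCP',p0.round(4),'turn(deg,tool)',np.degrees((R0.inv()*Rg).as_rotvec()).round(2),
     'shift in cur axes',R0.inv().apply(np.array(p)-p0).round(4),'shift in goal axes',Rg.inv().apply(np.array(p)-p0).round(4),'F',s['ft_force'].round(1),'w',round(s['grip_width'],3))
E
python3 - <<'E'
from h import *
import pickle
s,p,r=state(); print(r.as_matrix().round(3)); print(s['joint_positions'].round(3))
go((.199,-.618,.40),Rt(8)); go((.199,-.618,.40),Rt(8,True))
for n in('top','scene'):
    im=pickle.load(open(n+'0.pkl','rb')); C=cloud(im); g=im['range_z']>0; c=im['color'].astype(int)
    m=g&(c[...,2]>c[...,0]+40)&(C[...,2]>.1)&(C[...,1]<.15)&(C[...,1]>-.1); P=C[m]; print(n,P.min(0),P.max(0)); print(P[np.argsort(P[:,0])][:4])
    m=g&(C[...,0]>-.1)&(C[...,1]<-.1)&(C[...,2]>.4)&(C[...,1]>-.5); print('tall', C[m].min(0) if m.any() else '', )
E
```

```text
[[ 0.952  0.307 -0.001]
 [ 0.307 -0.952  0.002]
 [-0.    -0.002 -1.   ]]
[ 1.273  0.322 -0.07   1.452  0.023  1.371 -0.057]
t 0.1 TCP [ 0.1992 -0.6182  0.2216] turn(deg,tool) [-0.1   0.01  9.87] shift in cur axes [-1.000e-04 -6.000e-04 -1.784e-01] shift in goal axes [-0.0002 -0.0002 -0.1784] F [-0.5  0.6  0.3] w 1.002
t 0.1 TCP [ 0.1992 -0.6182  0.2216] turn(deg,tool) [-2.0000e-02 -1.4000e-01 -1.7013e+02] shift in cur axes [-1.000e-04 -6.000e-04 -1.784e-01] shift in goal axes [ 0.0002  0.0002 -0.1784] F [-0.5  0.6  0.3] w 1.002
top [ 0.58227164 -0.02910644  0.10030376] [0.8834575  0.14302882 0.19471553]
[[ 0.58227164 -0.02499908  0.1811684 ]
 [ 0.58309032 -0.02823698  0.17686222]
 [ 0.58555143 -0.02808072  0.17807641]
 [ 0.5856013  -0.0254936   0.17756767]]
tall 
scene [ 0.46042785 -0.02332509  0.10012647] [0.87609853 0.14455141 0.18845126]
[[0.46042785 0.12710325 0.11646852]
 [0.46484409 0.08840987 0.11594497]
 [0.46649434 0.10130104 0.11665979]
 [0.46721879 0.09000096 0.11538496]]
tall [ 1.08966552 -0.4998905   0.40003791]
```

```bash
python3 -m pendant '[[[0,0,0],[0,0,-0.06],-1],[[0,0,0],[0,0,-0.06],-1],[[0,0,0],[0,0,-0.06],-1],[[0,0,9.87],[0,0,0],-1],[[0,0,0],[0,0,0],-1]]' 20
python3 - <<'E'
from h import *
go((.44,-.36,.40),Rt(8))
R8=Rt(8); print(R8.inv().apply([.462-.44,.1055+.36,0]))
print(state()[0]['joint_positions'].round(2))
E
```

```text
time: 0.72
position: [0.1994, -0.6187, 0.4024]
tool_rot: [-3.134, -0.222, 0.0]
ft_force: [-0.6, -1.2, -0.4]
grip_width: 0.997
t 0.72 TCP [ 0.1994 -0.6187  0.4024] turn(deg,tool) [-0.    0.01  0.09] shift in cur axes [ 0.2746 -0.2222  0.0024] shift in goal axes [ 0.2743 -0.2227  0.0024] F [-0.6 -1.2 -0.4] w 0.997
[ 8.65709760e-02 -4.57907978e-01 -5.60775539e-17]
[ 1.25  0.31 -0.04  1.11  0.01  1.72 -0.22]
```

```bash
python3 -m pendant '[[[0,0,0],[0.04,-0.032,0],-1],[[0,0,0],[0.04,-0.032,0],-1],[[0,0,0],[0.04,-0.032,0],-1],[[0,0,0],[0.04,-0.032,0],-1],[[0,0,0],[0.04,-0.032,0],-1],[[0,0,0],[0.04,-0.032,0],-1],[[0,0,0],[0.034,-0.03,0],-1],[[0,0,0],[0,0,0],-1]]'
python3 - <<'E'
from h import *
go((.462,.1055,.40),Rt(8))
print(state()[0]['joint_positions'].round(2))
E
```

```text
time: 1.72
position: [0.4426, -0.356, 0.4011]
tool_rot: [-3.129, -0.238, 0.001]
ft_force: [0.1, -0.7, -0.2]
grip_width: 1.003
t 1.73 TCP [ 0.4426 -0.356   0.4011] turn(deg,tool) [-0.19  0.03  0.68] shift in cur axes [ 0.0888 -0.4533  0.0025] shift in goal axes [ 0.0834 -0.4543  0.0011] F [ 0.1 -0.7 -0.2] w 1.003
[ 0.87  0.14 -0.27  1.33  0.04  1.69 -0.82]
```

```bash
python3 -m pendant '[[[0,0,0],[0.011,-0.0567,0],-1],[[0,0,0],[0.011,-0.0567,0],-1],[[0,0,0],[0.011,-0.0567,0],-1],[[0,0,0],[0.011,-0.0567,0],-1],[[0,0,0],[0.011,-0.0567,0],-1],[[0,0,0],[0.011,-0.0567,0],-1],[[0,0,0],[0.011,-0.0567,0],-1],[[0,0,0.6],[0.011,-0.0567,0],-1]]'; python3 -m pendant '[[[0,0,0],[0,0,0],-1],[[0,0,0],[0,0,0],-1]]'
python3 - <<'E'
from h import *
go((.4635,.106,.20),Rt(8))
print(state()[0]['joint_positions'].round(2))
im=grab('top'); save(im,'pics/t1.png',(180,130,330,270),4)
im=grab('scene'); save(im,'pics/s1.png',None,1.5)
E
```

```text
time: 2.72
position: [0.4635, 0.1011, 0.4015]
tool_rot: [3.134, 0.203, -0.002]
ft_force: [0.1, -0.0, -0.8]
grip_width: 1.002
time: 2.98
position: [0.4638, 0.0991, 0.4016]
tool_rot: [3.134, 0.203, -0.003]
ft_force: [0.8, -0.5, -0.8]
grip_width: 1.005
t 2.98 TCP [0.4638 0.0991 0.4016] turn(deg,tool) [ 0.05  0.1  -0.6 ] shift in cur axes [ 0.0009 -0.0071  0.2016] shift in goal axes [ 0.0006 -0.0069  0.2016] F [ 0.8 -0.5 -0.8] w 1.005
[ 0.51 -0.07 -0.72  1.52 -0.05  1.68 -1.65]
```

View pics/s1.png

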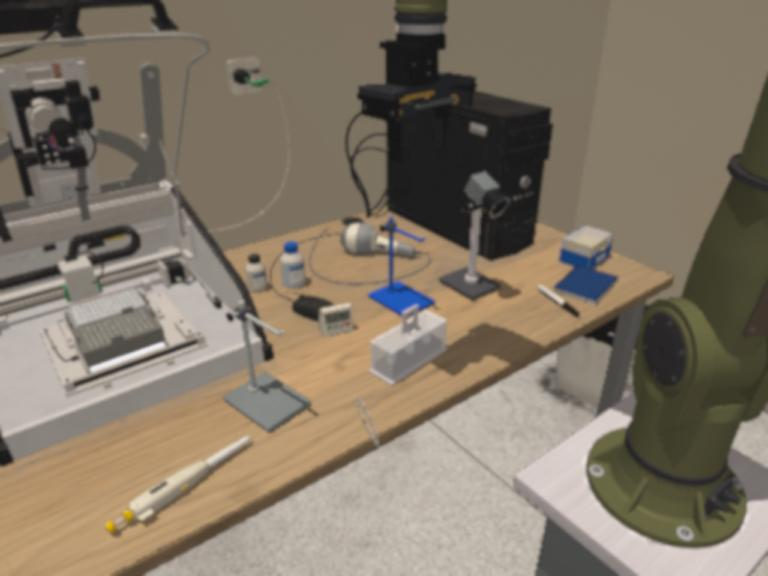

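```bash
python3 -m pendant '[[[0,0,-0.6],[0,-0.007,0.04],-1],[[0,0,0],[0,0,0.05],-1],[[0,0,0],[0,0,0.05],-1],[[0,0,0],[0,0,0.04],-1],[[0,0,0],[0,0,0.02],-1],[[0,0,0],[0,0,0],-1]]'
python3 - <<'E'
from h import *
go((.4635,.106,.080),Rt(8))
print(state()[0]['joint_positions'].round(2))
im=grab('top'); save(im,'pics/t1.png',(180,130,330,270),4)
im=grab('scene'); save(im,'pics/s1.png',(220,120,340,260),4)
E
```

```text
time: 3.82
position: [0.462, 0.1057, 0.2009]
tool_rot: [3.134, 0.215, -0.006]
ft_force: [-0.7, -0.3, 0.2]
grip_width: 1.009
t 3.83 TCP [0.462  0.1057 0.2009] turn(deg,tool) [-0.01  0.22 -0.13] shift in cur axes [ 2.000e-03 -1.000e-04  1.209e-01] shift in goal axes [ 1.600e-03 -1.000e-04  1.209e-01] F [-0.7 -0.3  0.2] w 1.009
[ 0.49 -0.02 -0.75  1.88 -0.01  1.28 -1.69]
```

View pics/s1.png

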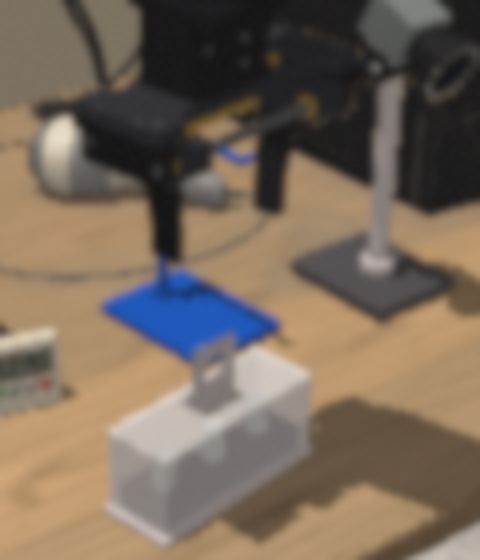

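```bash
python3 -m pendant '[[[0,0,0],[0.0015,0,0.04],-1],[[0,0,0],[0,0,0.04],-1],[[0,0,0],[0,0,0.025],-1],[[0,0,0],[0,0,0.015],-1],[[0,0,0],[0,0,0],-1],[[0,0,0],[0,0,0],-1]]'
python3 - <<'E'
from h import *
go((.4635,.106,.080),Rt(8))
print(state()[0]['joint_positions'].round(2))
im=grab('scene'); save(im,'pics/s2.png',(220,120,340,260),4)
E
```

```text
time: 4.68
position: [0.4656, 0.108, 0.0838]
tool_rot: [3.134, 0.219, 0.004]
ft_force: [0.0, 0.5, -0.0]
grip_width: 0.999
t 4.67 TCP [0.4656 0.108  0.0838] turn(deg,tool) [ 0.01 -0.13 -0.01] shift in cur axes [-0.0024  0.0017  0.0038] shift in goal axes [-0.0024  0.0017  0.0038] F [ 0.   0.5 -0. ] w 0.999
[ 0.45  0.13 -0.77  2.01  0.11  1.04 -1.8 ]
```

View pics/s2.png

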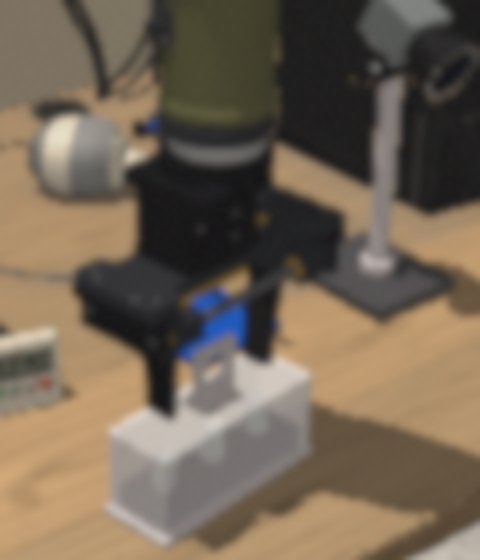

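```bash
python3 -m pendant '[[[0,0,0],[-0.002,0.0015,0.003],-1],[[0,0,0],[0,0,0],-1],[[0,0,0],[0,0,0],0.9],[[0,0,0],[0,0,0],0.9],[[0,0,0],[0,0,0],0.9],[[0,0,0],[0,0,0],0.9],[[0,0,0],[0,0,0],0.9],[[0,0,0],[0,0,0],0.9]]' 25;  python3 -m pendant '[[[0,0,0],[0,0,0],0.9],[[0,0,0],[0,0,0],0.9]]'
python3 - <<'E'
from h import *
go((.4635,.106,.15),Rt(8))
E
```

```text
time: 5.72
position: [0.4627, 0.106, 0.0795]
tool_rot: [3.134, 0.219, -0.0]
ft_force: [0.1, -0.1, -0.2]
grip_width: 0.435
time: 5.98
position: [0.4627, 0.106, 0.0795]
tool_rot: [3.134, 0.219, -0.0]
ft_force: [-0.4, -0.2, -1.1]
grip_width: 0.433
t 5.97 TCP [0.4627 0.106  0.0795] turn(deg,tool) [ 0.01  0.   -0.01] shift in cur axes [ 0.0008  0.0001 -0.0705] shift in goal axes [ 0.0008  0.0001 -0.0705] F [-0.4 -0.2 -1.1] w 0.433
```

```bash
python3 -m pendant '[[[0,0,0],[0,0,-0.01],0.9],[[0,0,0],[0,0,-0.02],0.9],[[0,0,0],[0,0,-0.025],0.9],[[0,0,0],[0,0,-0.025],0.9],[[0,0,0],[0,0,-0.01],0.9],[[0,0,0],[0,0,0],0.9],[[0,0,0],[0,0,0],0.9]]'
python3 - <<'E'
from h import *
import pickle
go((.4135,.3585,.1555),Rt(12))
print(state()[0]['joint_positions'].round(2))
im=grab('scene'); save(im,'pics/s3.png',(200,80,340,260),4);pickle.dump(im,open('scene1.pkl','wb'))
E
```

```text
time: 6.85
position: [0.462, 0.1059, 0.1685]
tool_rot: [3.134, 0.219, -0.003]
ft_force: [-0.4, 0.7, -1.7]
grip_width: 0.432
t 6.85 TCP [0.462  0.1059 0.1685] turn(deg,tool) [-0.01  0.1  -4.  ] shift in cur axes [-0.0128 -0.2569  0.0131] shift in goal axes [ 0.0051 -0.2572  0.013 ] F [-0.4  0.7 -1.7] w 0.432
[ 0.49  0.01 -0.77  1.92  0.01  1.21 -1.71]
```

View pics/s3.png

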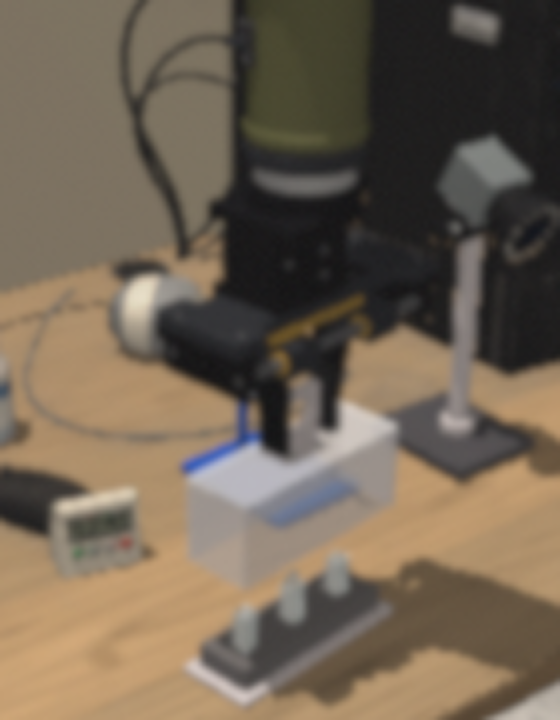

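```bash
python3 -m pendant '[[[0,0,-2],[0,0,0.006],0.9],[[0,0,-2],[0,0,0.006],0.9],[[0,0,0],[0.001,-0.04,0],0.9],[[0,0,0],[0.001,-0.05,0],0.9],[[0,0,0],[0.001,-0.05,0],0.9],[[0,0,0],[0.001,-0.05,0],0.9],[[0,0,0],[0.001,-0.04,0],0.9],[[0,0,0],[0,-0.025,0],0.9]]'; python3 -m pendant '[[[0,0,0],[0,0,0],0.9],[[0,0,0],[0,0,0],0.9]]'
python3 - <<'E'
from h import *
import pickle
go((.4135,.3585,.1555),Rt(12))
print(state()[0]['joint_positions'].round(2))
im=grab('scene'); save(im,'pics/s4.png',(100,130,280,290),4);pickle.dump(im,open('scene2.pkl','wb'))
im=grab('top'); save(im,'pics/t4.png',(100,130,280,260),4);pickle.dump(im,open('top2.pkl','wb'))
E
```

```text
time: 7.9
position: [0.4133, 0.3588, 0.1568]
tool_rot: [-3.123, -0.334, 0.002]
ft_force: [0.3, -0.8, -0.1]
grip_width: 0.435
time: 8.15
position: [0.4149, 0.3552, 0.1568]
tool_rot: [3.123, 0.328, -0.001]
ft_force: [0.1, -0.3, -1.6]
grip_width: 0.431
t 8.15 TCP [0.4149 0.3552 0.1568] turn(deg,tool) [ 0.08  0.06 -0.02] shift in cur axes [-0.0007 -0.0035  0.0013] shift in goal axes [-0.0007 -0.0035  0.0013] F [ 0.1 -0.3 -1.6] w 0.431
[ 0.09  0.26 -0.96  1.77  0.23  1.23 -2.3 ]
```

View pics/s4.png

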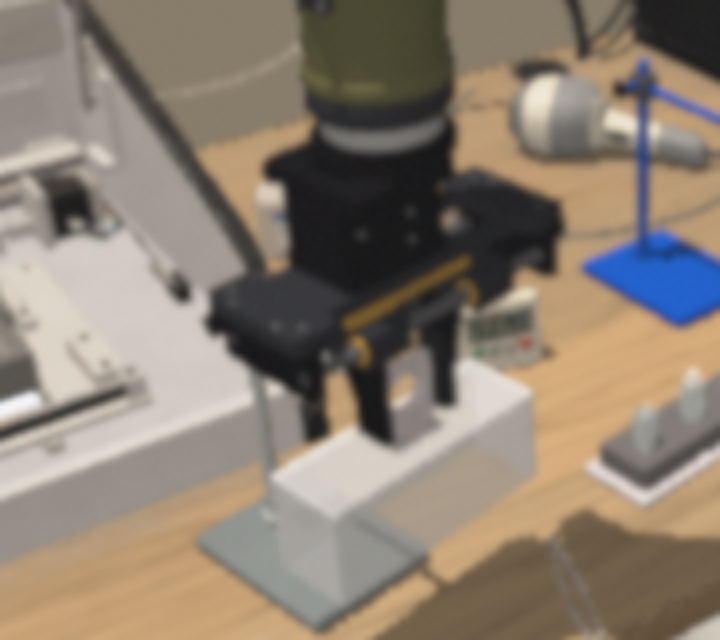

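View pics/t4.png

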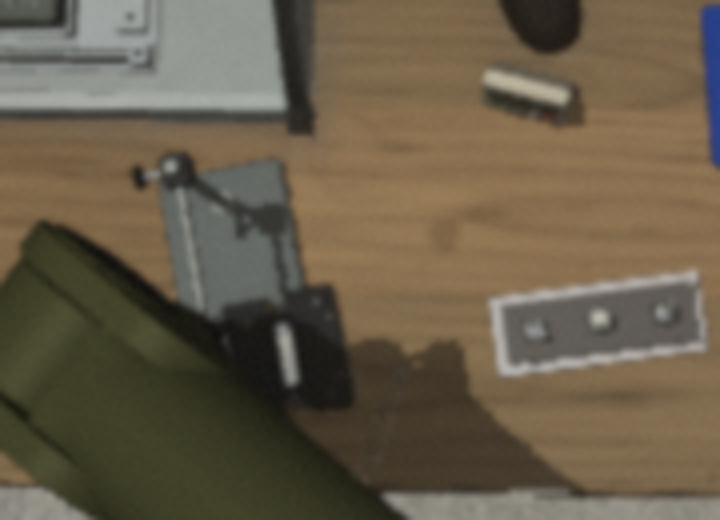

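Run:
```python
from h import *
import pickle
im=pickle.load(open('scene2.pkl','rb')); C=cloud(im)
for u,v in((179,228),(179,234),(178,238),(193,230),(210,222),(186,221),(166,235)): print(u,v,C[v,u].round(3),im['color'][v,u])
save(im,'pics/s4b.png',(150,190,240,260),8)
o,_=ray(im,256,192)
for P in((.453,.366,.17),(.482,.373,.17),(.55,.386,.17)): print(proj(im,np.array(P)))
```

```text
179 228 [0.36  0.431 0.234] [37 35 34]
179 234 [0.597 0.331 0.041] [36 34 33]
178 238 [0.6   0.334 0.027] [36 34 32]
193 230 [0.398 0.383 0.188] [24 23 24]
210 222 [0.409 0.334 0.183] [35 33 35]
186 221 [0.369 0.41  0.237] [67 65 64]
166 235 [0.547 0.387 0.091] [127 124 118]
(np.float64(188.60890228932647), np.float64(222.77132522186074))
(np.float64(179.98841651198492), np.float64(218.2241059303969))
(np.float64(162.28164343004045), np.float64(207.74208839487008))
```

View pics/s4b.png

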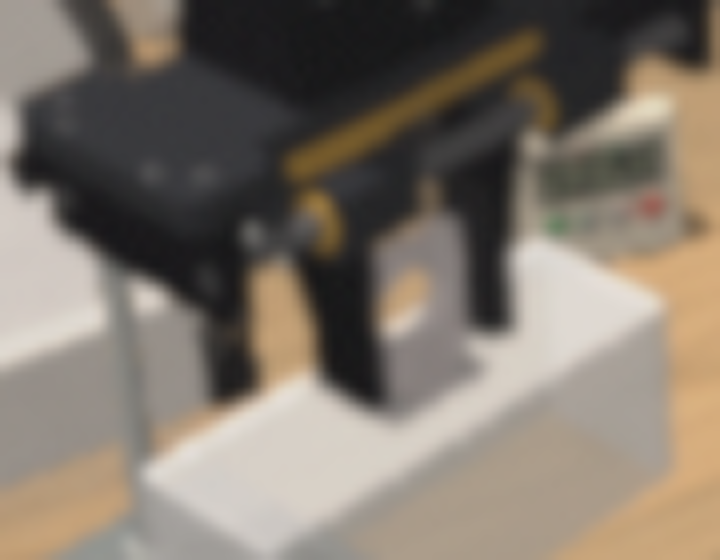

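Run:
```python
from h import *
import pickle
im=pickle.load(open('scene2.pkl','rb')); t=pickle.load(open('top2.pkl','rb')); t0=pickle.load(open('top0.pkl','rb'));s0=pickle.load(open('scene0.pkl','rb'))
print(proj(im,np.array([.4149,.3552,.1743])))
# lug/cover in top view? hook tip px in both; 
print(proj(t0,np.array([.453,.366,.173])),proj(t0,np.array([.482,.373,.1735])),proj(t0,np.array([.53,.382,.1735])))
for n,a,b in(('t',t0,(135,165,165,215)),('s',s0,(155,195,200,235))):
    c=a['color'][b[1]:b[3],b[0]:b[2],::-1]; cv2.imwrite(f'pics/hz_{n}.png',cv2.resize(c,None,fx=12,fy=12,interpolation=cv2.INTER_CUBIC))
```

```text
(np.float64(200.9309381861811), np.float64(227.17123271100792))
(np.float64(150.14477665229677), np.float64(209.37972794385232)) (np.float64(147.8284756594777), np.float64(198.27123112409848)) (np.float64(145.09726396509677), np.float64(180.05656491583085))
```

View pics/hz_t.png

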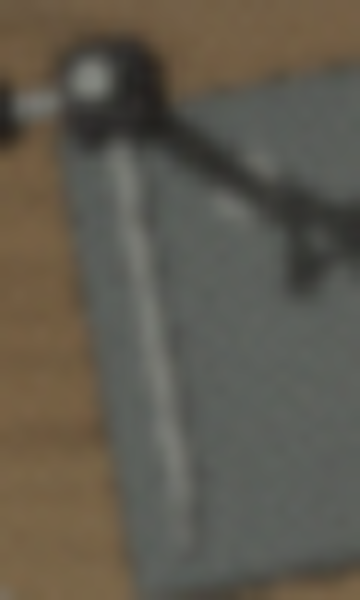

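View pics/hz_s.png

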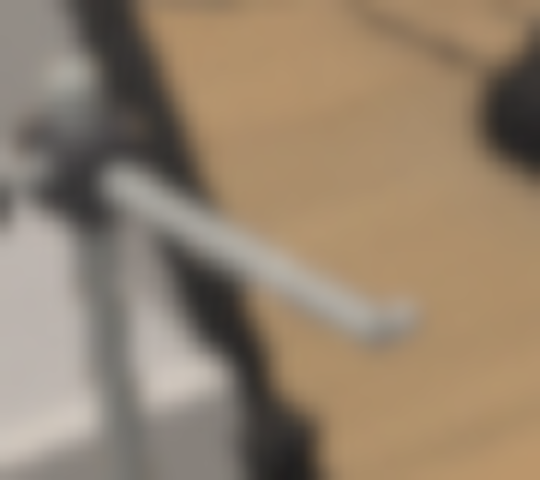

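```bash
python3 -m pendant '[[[0,0,0],[0,-0.003,0.0013],0.9],[[0,0,0],[0,0,0],0.9],[[0,0,0],[0.012,0,0],0.9],[[0,0,0],[0.01,0,0],0.9],[[0,0,0],[0,0,0],0.9],[[0,0,0],[0,0,0],0.9]]'
python3 - <<'E'
from h import *
import pickle
go((.482+.005*.978,.3725+.001,.1555),Rt(12))
im=grab('scene'); save(im,'pics/s5.png',(150,190,240,260),8);pickle.dump(im,open('scene2.pkl','wb'))
E
```

```text
time: 9.0
position: [0.4353, 0.3642, 0.156]
tool_rot: [-3.124, -0.329, 0.001]
ft_force: [0.2, -0.0, -1.6]
grip_width: 0.432
t 9.0 TCP [0.4353 0.3642 0.156 ] turn(deg,tool) [-0.01  0.05  0.01] shift in cur axes [0.0524 0.0016 0.0005] shift in goal axes [0.0524 0.0016 0.0005] F [ 0.2 -0.  -1.6] w 0.432
```

View pics/s5.png

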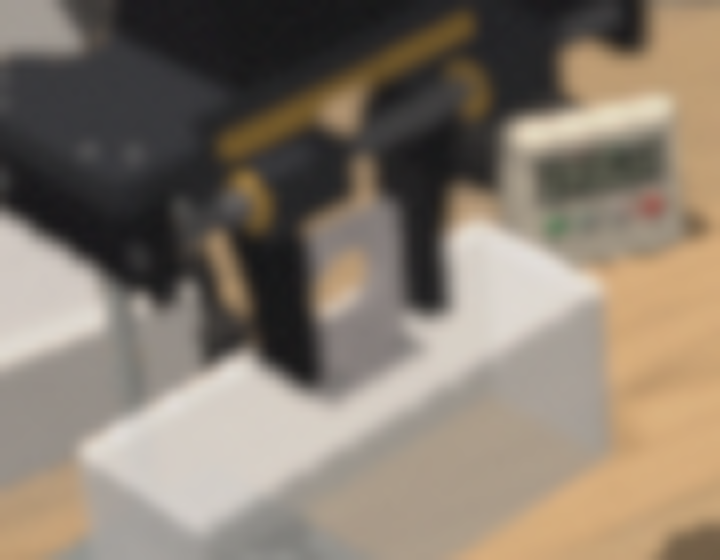

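```bash
python3 -m pendant '[[[0,0,0],[0.008,0.0015,0.0005],0.9],[[0,0,0],[0.01,0,0],0.9],[[0,0,0],[0.01,0,0],0.9],[[0,0,0],[0,0,0],0.9],[[0,0,0],[0,0,0],0.9]]'
python3 - <<'E'
from h import *
import pickle
go((.482+.005*.978,.3725+.001,.1555),Rt(12))
im=grab('scene'); save(im,'pics/s6.png',(150,190,240,260),8);pickle.dump(im,open('scene2.pkl','wb'))
E
```

```text
time: 9.68
position: [0.4629, 0.3686, 0.1555]
tool_rot: [-3.124, -0.329, 0.001]
ft_force: [-0.2, 1.1, -1.2]
grip_width: 0.434
t 9.68 TCP [0.4629 0.3686 0.1555] turn(deg,tool) [-0.01  0.04  0.01] shift in cur axes [0.0245 0.0002 0.    ] shift in goal axes [0.0245 0.0002 0.    ] F [-0.2  1.1 -1.2] w 0.434
```

View pics/s6.png

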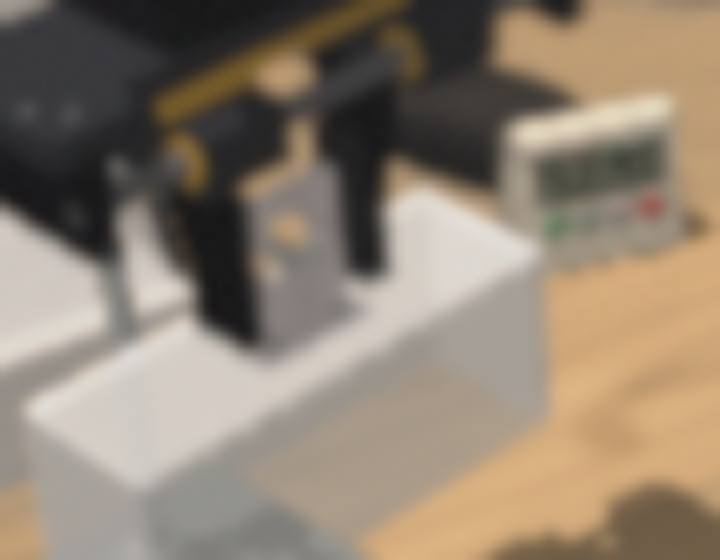

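```bash
python3 -m pendant '[[[0,0,0],[0.008,0,0],0.9],[[0,0,0],[0.01,0,0],0.9],[[0,0,0],[0.0065,0,0],0.9],[[0,0,0],[0,0,0],0.9],[[0,0,0],[0,0,0.004],0.9],[[0,0,0],[0,0,0.003],0.9],[[0,0,0],[0,0,0],0.9],[[0,0,0],[0,0,0],0.9]]'
python3 - <<'E'
from h import *
import pickle
go((.482+.005*.978,.3725+.001,.145),Rt(12))
im=grab('scene'); save(im,'pics/s7.png',(150,190,240,260),8);pickle.dump(im,open('scene2.pkl','wb'))
E
```

```text
time: 10.72
position: [0.4871, 0.3735, 0.1488]
tool_rot: [3.124, 0.328, 0.0]
ft_force: [-0.4, 0.2, -1.6]
grip_width: 0.434
t 10.72 TCP [0.4871 0.3735 0.1488] turn(deg,tool) [ 0.01 -0.01  0.  ] shift in cur axes [-0.0002 -0.      0.0038] shift in goal axes [-0.0002 -0.      0.0038] F [-0.4  0.2 -1.6] w 0.434
```

View pics/s7.png

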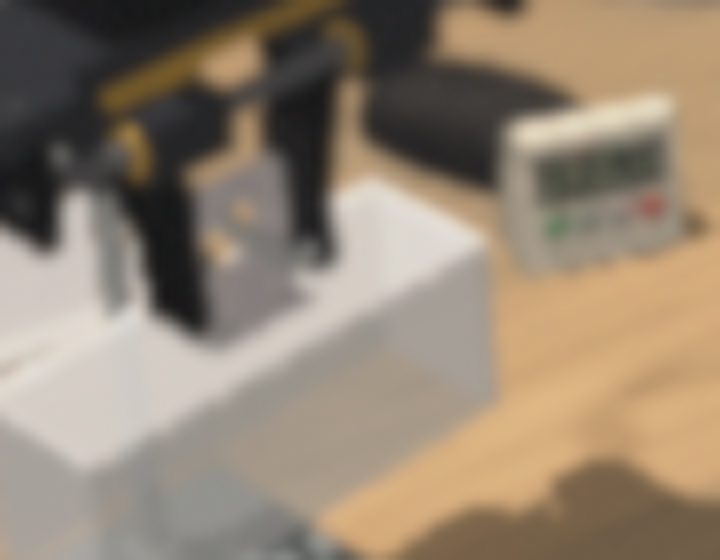

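Threaded: the hook crosses the eye (crop 240,235) and its tip shows at (305,250). Lowering onto the seat.

```bash
python3 -m pendant '[[[0,0,0],[0,0,0.002],0.9],[[0,0,0],[0,0,0.0015],0.9],[[0,0,0],[0,0,0],0.9],[[0,0,0],[0,0,0],0.9]]'; python3 -m pendant '[[[0,0,0],[0,0,0.0015],0.9],[[0,0,0],[0,0,0],0.9],[[0,0,0],[0,0,0],0.9]]'
```

```text
time: 11.28
position: [0.4871, 0.3735, 0.1452]
tool_rot: [3.124, 0.328, -0.0]
ft_force: [-0.4, -0.4, -1.4]
grip_width: 0.432
time: 11.65
position: [0.4873, 0.3736, 0.1447]
tool_rot: [3.124, 0.328, 0.001]
ft_force: [-1.7, -0.9, 5.5]
grip_width: 0.428
```

```bash
python3 -m pendant '[[[0,0,0],[0,0,-0.001],0.9],[[0,0,0],[0,0,0],0.9],[[0,0,0],[0,0,0],0],[[0,0,0],[0,0,0],-0.3],[[0,0,0],[0,0,0],-0.6],[[0,0,0],[0,0,0],-0.6],[[0,0,0],[0,0,0],-0.6]]'
python3 - <<'E'
from h import *
go((.482+.005*.978,.3725+.001,.145),Rt(12))
im=grab('scene'); save(im,'pics/s8.png',(140,180,240,260),8)
E
```

```text
time: 12.52
position: [0.4872, 0.3735, 0.1447]
tool_rot: [3.124, 0.328, -0.0]
ft_force: [-0.3, 0.5, -0.2]
grip_width: 0.783
t 12.53 TCP [0.4872 0.3735 0.1447] turn(deg,tool) [ 0.    0.   -0.01] shift in cur axes [-0.0003 -0.0001 -0.0003] shift in goal axes [-0.0003 -0.0001 -0.0003] F [-0.3  0.5 -0.2] w 0.783
```

View pics/s8.png

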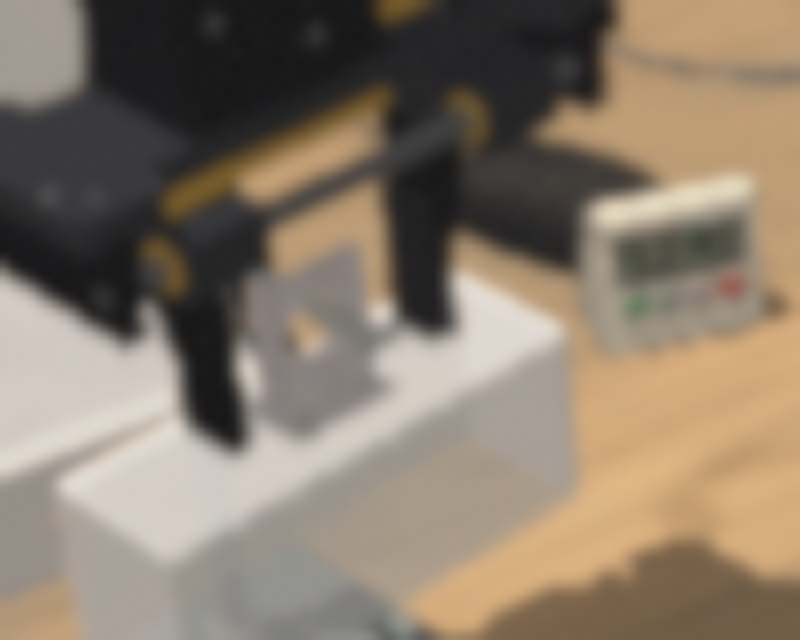

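```bash
python3 -m pendant '[[[0,0,0],[0,0,-0.01],-0.6],[[0,0,0],[0,0,-0.03],-0.6],[[0,0,0],[0,0,-0.04],-0.6],[[0,0,0],[0,0,-0.05],-0.6],[[0,0,0],[0,0,-0.04],-0.6],[[0,0,0],[0,0,0],-0.6]]'
python3 - <<'E'
from h import *
import pickle
go((.463,.1055,.30),Rt(8))
print(state()[0]['joint_positions'].round(2))
im=grab('scene'); save(im,'pics/s9.png',(120,150,320,290),4);pickle.dump(im,open('scene3.pkl','wb'))
im=grab('top'); save(im,'pics/t9.png',(100,130,280,260),4);pickle.dump(im,open('top3.pkl','wb'))
t=im
save(t,'pics/t9r.png',(210,180,290,240),9)
E
```

```text
time: 13.32
position: [0.4879, 0.3753, 0.3193]
tool_rot: [-3.121, -0.328, -0.01]
ft_force: [-0.3, -0.1, -0.2]
grip_width: 0.802
t 13.32 TCP [0.4879 0.3753 0.3193] turn(deg,tool) [-0.19 -0.37  4.01] shift in cur axes [-0.0807  0.2587  0.018 ] shift in goal axes [-0.0622  0.2637  0.0193] F [-0.3 -0.1 -0.2] w 0.802
[ 0.02  0.34 -0.94  1.37  0.27  1.56 -2.25]
```

View pics/s9.png

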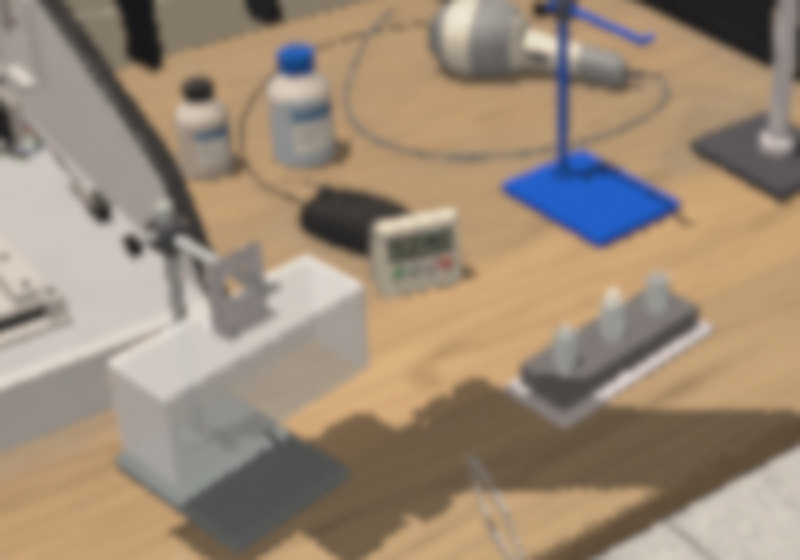

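View pics/t9r.png

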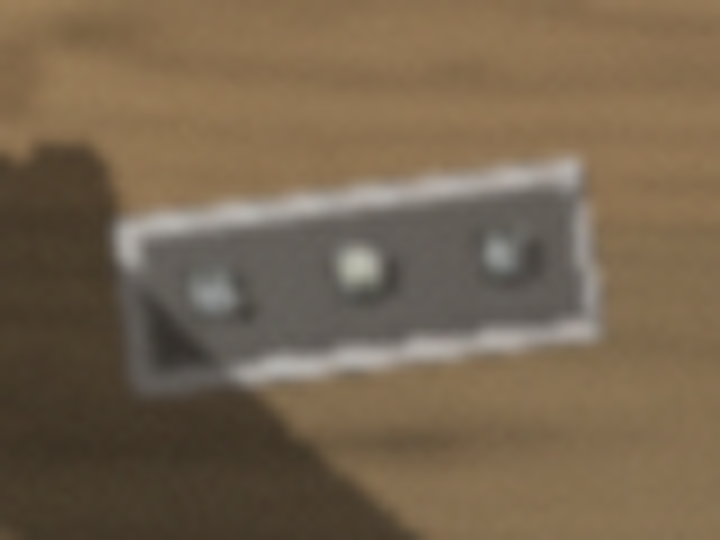

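Run:
```python
from h import *
import pickle
t=pickle.load(open('top3.pkl','rb')); s=pickle.load(open('scene3.pkl','rb'))
for n,im in(('t',t),('s',s)):
    C=cloud(im); g=im['range_z']>0
    m=g&(abs(C[...,0]-.4635)<.06)&(abs(C[...,1]-.106)<.1)
    P=C[m&(C[...,2]>.004)&(C[...,2]<.06)]; print(n,'plate',cv2.minAreaRect((P[:,:2]*1000).astype(np.float32)))
    P=C[m&(C[...,2]>.018)&(C[...,2]<.03)]; print(n,'block',cv2.minAreaRect((P[:,:2]*1000).astype(np.float32)),np.median(P[:,2]))
    mm=(m&(C[...,2]>.036)).astype(np.uint8); k,l,st,ce=cv2.connectedComponentsWithStats(mm)
    for j in range(1,k):
        if st[j,4]>5: P=C[l==j]; print(st[j,4],P.min(0).round(4),P.max(0).round(4),np.median(P,0).round(4),im['color'][l==j].mean(0).round())
# white blob
c=t['color'][180:240,210:290].astype(int); v=c.min(2); ys,xs=np.where(v[20:40,30:50]>150); print(v[20:40,30:50].max(),len(xs))
w=v[22:38,34:46].astype(float); w=np.clip(w-110,0,None); yy,xx=np.mgrid[22:38,34:46]; u=(w*xx).sum()/w.sum()+210; vv=(w*yy).sum()/w.sum()+180
print(u,vv,onplane(t,u,vv,.058))
save(s,'pics/s9z.png',(240,210,300,260),12)
```

```text
t plate ((462.71746826171875, 106.77230834960938), (197.2207489013672, 117.6307601928711), 89.33563232421875)
t block ((463.6582946777344, 105.44107055664062), (43.9590950012207, 141.78500366210938), 8.45443344116211) 0.02487348612819895
13 [0.464  0.0509 0.0372] [0.4761 0.0626 0.0555] [0.4697 0.0589 0.0479] [107. 107. 102.]
21 [0.4571 0.1    0.0403] [0.4688 0.1116 0.0648] [0.4629 0.1058 0.0541] [144. 143. 133.]
12 [0.4504 0.146  0.0423] [0.4623 0.1576 0.0557] [0.4549 0.1547 0.0528] [111. 111. 107.]
s plate ((460.978271484375, 106.8452377319336), (60.15535354614258, 159.7938690185547), 6.782124042510986)
s block ((464.1383361816406, 105.73249816894531), (48.073787689208984, 146.0327606201172), 7.689306735992432) 0.02321219632584115
32 [0.4632 0.0511 0.0363] [0.4782 0.0659 0.0518] [0.4685 0.0604 0.0457] [169. 159. 145.]
41 [0.4562 0.1006 0.0365] [0.4712 0.1132 0.0609] [0.4611 0.1095 0.0484] [179. 170. 156.]
43 [0.4493 0.1448 0.0361] [0.4637 0.1612 0.0508] [0.4544 0.1554 0.046 ] [164. 156. 145.]
171 51
248.67295597484275 205.2940251572327 [0.47595739 0.10691319 0.058     ]
```

View pics/s9z.png

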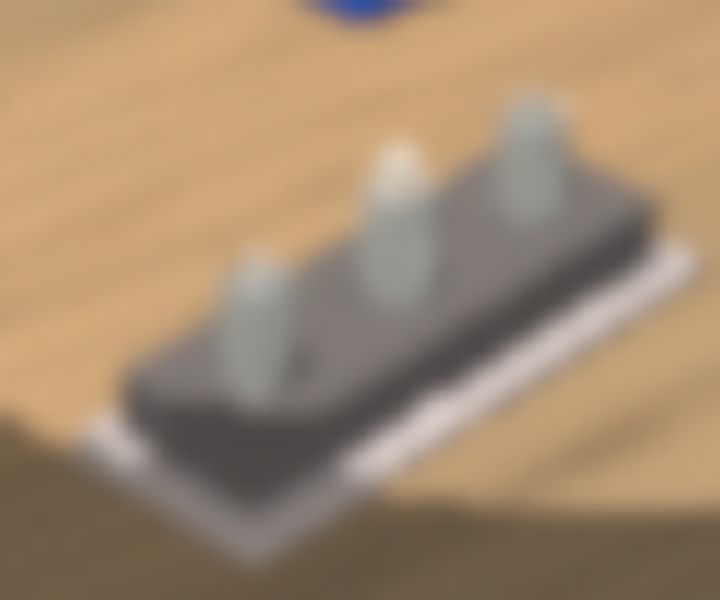

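```bash
python3 -m pendant '[[[0,0,3.8],[0,0,0],0.31],[[0,0,0],[-0.01,0.042,0],0.31],[[0,0,0],[-0.01,0.045,0],0.31],[[0,0,0],[-0.01,0.045,0],0.31],[[0,0,0],[-0.01,0.045,0],0.31],[[0,0,0],[-0.011,0.045,0],0.31],[[0,0,0],[-0.011,0.041,0],0.31],[[0,0,0],[0,0,0],0.31]]' 12; python3 -m pendant '[[[0,0,0],[0,0,0.05],0.31],[[0,0,0],[0,0,0.05],0.31],[[0,0,0],[0,0,0.05],0.31],[[0,0,0],[0,0,0.04],0.31],[[0,0,0],[0,0,0],0.31],[[0,0,0],[0,0,0],0.31]]';python3 - <<'E'
from h import *
go((.4637,.1055,.028),Rt(8.2))
print(state()[0]['joint_positions'].round(2))
E
```

```text
time: 14.42
position: [0.4628, 0.0998, 0.3134]
tool_rot: [3.133, 0.212, -0.004]
ft_force: [-0.4, 0.6, -0.4]
grip_width: 0.343
time: 15.18
position: [0.4639, 0.1053, 0.1258]
tool_rot: [-3.133, -0.226, -0.002]
ft_force: [-0.6, -1.0, 0.6]
grip_width: 0.347
t 15.18 TCP [0.4639 0.1053 0.1258] turn(deg,tool) [-0.03 -0.07  0.05] shift in cur axes [-0.0003 -0.0002  0.0978] shift in goal axes [-0.0002 -0.0003  0.0978] F [-0.6 -1.   0.6] w 0.347
[ 0.51  0.07 -0.8   1.97  0.05  1.12 -1.74]
```

```bash
python3 -m pendant '[[[0,0,0],[0,0,0.03],0.31],[[0,0,0],[0,0,0.025],0.31],[[0,0,0],[0,0,0],0.31],[[0,0,0],[0,0,0],0.31]]';python3 - <<'E'
from h import *
import pickle
go((.4637,.1055,.028),Rt(8.2))
im=grab('scene'); save(im,'pics/s10.png',(230,180,310,260),8)
E
```

```text
time: 15.68
position: [0.4648, 0.1048, 0.0717]
tool_rot: [3.133, 0.224, 0.005]
ft_force: [0.5, 0.5, 0.0]
grip_width: 0.346
t 15.68 TCP [0.4648 0.1048 0.0717] turn(deg,tool) [ 0.02 -0.18 -0.01] shift in cur axes [-0.0012 -0.0009  0.0437] shift in goal axes [-0.001  -0.0009  0.0437] F [0.5 0.5 0. ] w 0.346
```

View pics/s10.png

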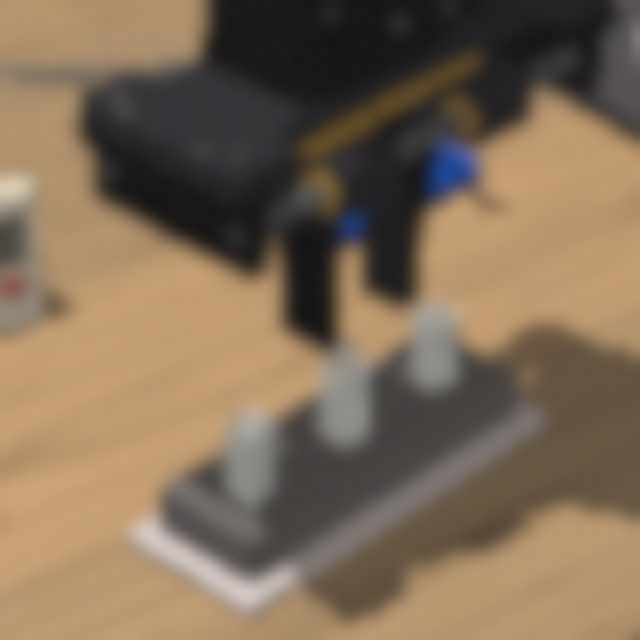

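```bash
python3 -m pendant '[[[0,0,0],[-0.001,-0.001,0.012],0.31],[[0,0,0],[0,0,0.015],0.31],[[0,0,0],[0,0,0.01],0.31],[[0,0,0],[0,0,0.005],0.31],[[0,0,0],[0,0,0],0.31],[[0,0,0],[0,0,0],0.31]]';python3 - <<'E'
from h import *
go((.4637,.1055,.028),Rt(8.2))
im=grab('scene'); save(im,'pics/s11.png',(230,180,310,260),8)
E
```

```text
time: 16.48
position: [0.4625, 0.1053, 0.028]
tool_rot: [-3.134, -0.225, -0.001]
ft_force: [0.8, -0.3, -0.2]
grip_width: 0.347
t 16.48 TCP [0.4625 0.1053 0.028 ] turn(deg,tool) [ 0.   -0.03 -0.  ] shift in cur axes [ 0.0012 -0.     -0.    ] shift in goal axes [ 0.0012 -0.     -0.    ] F [ 0.8 -0.3 -0.2] w 0.347
```

View pics/s11.png

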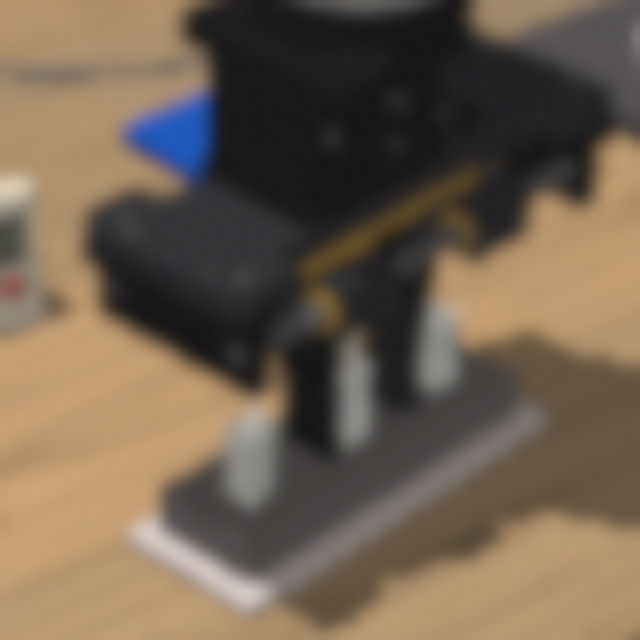

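```bash
python3 -m pendant '[[[0,0,0],[0.001,0,0],0.31],[[0,0,0],[0,0,0],0.6],[[0,0,0],[0,0,0],0.9],[[0,0,0],[0,0,0],1],[[0,0,0],[0,0,0],1],[[0,0,0],[0,0,0],1],[[0,0,0],[0,0,0],1]]' 12; python3 -m pendant '[[[0,0,0],[0,0,-0.006],1],[[0,0,0],[0,0,-0.01],1],[[0,0,0],[0,0,-0.015],1],[[0,0,0],[0,0,-0.02],1],[[0,0,0],[0,0,-0.03],1],[[0,0,0],[0,0,-0.02],1],[[0,0,0],[0,0,0],1]]' ;python3 - <<'E'
from h import *
import pickle
go((.4637,.1055,.028),Rt(8.2))
print(state()[0]['joint_positions'].round(2))
im=grab('scene'); save(im,'pics/s12.png',(230,160,310,260),6);pickle.dump(im,open('scene4.pkl','wb'))
im=grab('top'); pickle.dump(im,open('top4.pkl','wb')); save(im,'pics/t12.png',(200,130,400,250),4)
E
```

```text
time: 17.4
position: [0.4632, 0.1053, 0.0278]
tool_rot: [3.133, 0.224, -0.0]
ft_force: [-0.3, -0.8, 0.9]
grip_width: 0.144
time: 18.27
position: [0.4647, 0.1056, 0.131]
tool_rot: [3.133, 0.224, 0.007]
ft_force: [-1.0, -0.4, 0.7]
grip_width: 0.143
t 18.27 TCP [0.4647 0.1056 0.131 ] turn(deg,tool) [ 0.07 -0.26 -0.02] shift in cur axes [-1.50e-03 -1.00e-04  1.03e-01] shift in goal axes [-0.001 -0.     0.103] F [-1.  -0.4  0.7] w 0.143
[ 0.52  0.06 -0.81  1.96  0.05  1.13 -1.74]
```

View pics/s12.png

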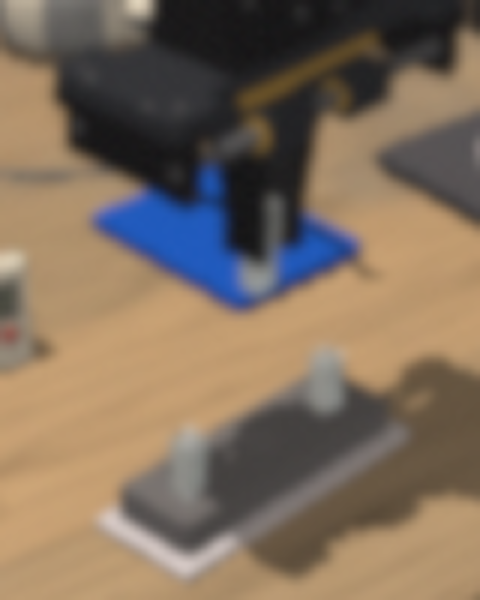

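View pics/t12.png

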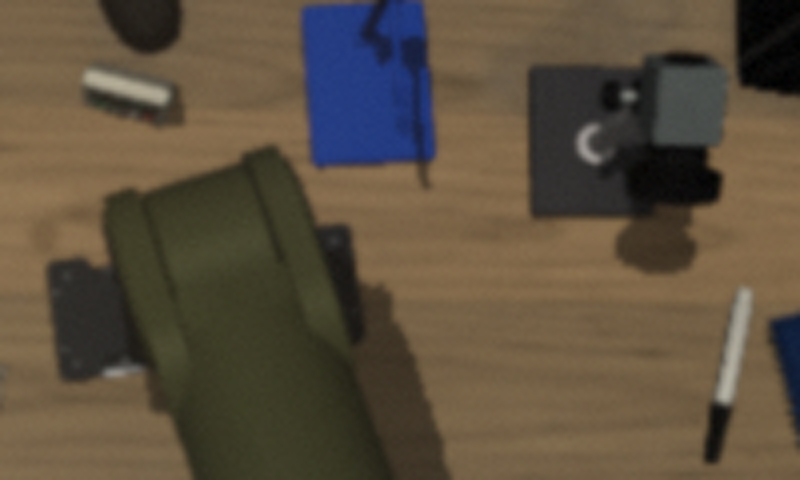

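Run:
```python
from h import *
import pickle
t=pickle.load(open('top0.pkl','rb')); s=pickle.load(open('scene0.pkl','rb'))
def edge(im,pts,horizontal,zz):
    # subpixel max gradient along short scan
    g=cv2.cvtColor(im['color'],cv2.COLOR_RGB2GRAY).astype(float); g=cv2.GaussianBlur(g,(3,3),0)
    out=[]
    for u,v in pts:
        r=np.arange(-5,6)
        L=np.array([g[v+k,u] if horizontal else g[v,u+k] for k in r]); d=abs(np.gradient(L)); i=d[1:-1].argmax()+1
        o=(d[i-1]-d[i+1])/(2*(d[i-1]-2*d[i]+d[i+1]+1e-9)); k=r[i]+o
        out.append(onplane(im,u,v+k,zz) if horizontal else onplane(im,u+k,v,zz))
    return np.array(out)
def fit(P):
    vx,vy,x,y=cv2.fitLine((P[:,:2]*1000).astype(np.float32),cv2.DIST_HUBER,0,.01,.01).ravel()
    return np.degrees(np.arctan2(vy,vx)),x,y
z=.0145
b=edge(t,[(u,184) for u in range(336,360,2)],True,z); f=edge(t,[(u,147) for u in range(336,358,2)],True,z); l=edge(t,[(333,v) for v in range(152,182,3)],False,z)
for n,P in(('near',b),('far',f),('left',l)): print(n,fit(P),P.min(0),P.max(0))
# lens in scene
for z0 in(.2196,): print('lens scene',onplane(s,333,137.8,z0))
c=cv2.resize(s['color'][118:158,312:352,::-1],None,fx=15,fy=15,interpolation=cv2.INTER_CUBIC); cv2.imwrite('pics/lens.png',np.clip(c*1.5,0,255).astype(np.uint8))
c=cv2.resize(t['color'][135:190,345:395,::-1],None,fx=12,fy=12,interpolation=cv2.INTER_CUBIC); cv2.imwrite('pics/lens_t.png',np.clip(c*2.,0,255).astype(np.uint8))
```

```text
near (np.float32(-88.47147), np.float32(546.68286), np.float32(-184.81119)) [ 0.54563276 -0.22420111  0.0145    ] [ 0.54828551 -0.15659947  0.0145    ]
far (np.float32(89.51028), np.float32(664.5674), np.float32(-189.21175)) [ 0.66396396 -0.22027334  0.0145    ] [ 0.66522168 -0.15821276  0.0145    ]
left (np.float32(0.20582807), np.float32(603.2053), np.float32(-143.60881)) [ 0.56183099 -0.14396625  0.0145    ] [ 0.64478301 -0.14345756  0.0145    ]
lens scene [ 0.53405767 -0.1901563   0.2196    ]
```

View pics/lens.png

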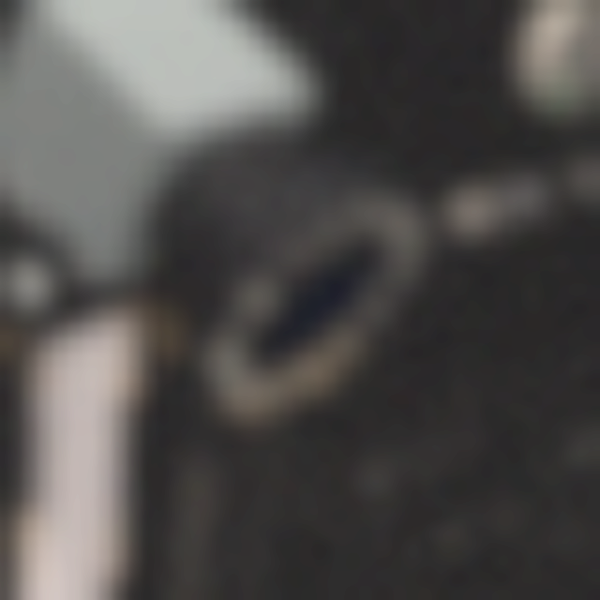

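View pics/lens_t.png

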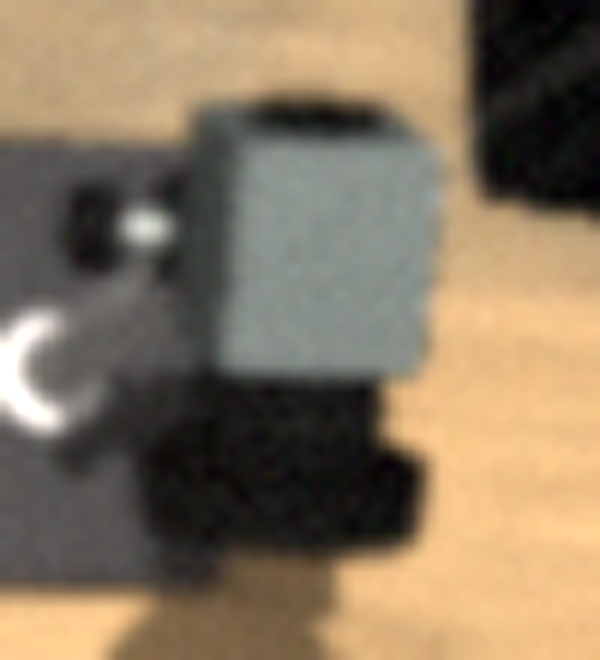

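Run:
```python
from h import *
go((.43,-.1905,.22),Rt(0.5))
G=Rt(0.5,tilt=25); print(np.degrees((Rt(.5).inv()*G).as_rotvec()))
```

```text
t 18.38 TCP [0.463  0.1052 0.1287] turn(deg,tool) [ 0.03 -0.01  7.69] shift in cur axes [-0.0748  0.288  -0.0911] shift in goal axes [-0.0356  0.2954 -0.0913] F [ 0.3  0.4 -0.8] w 0.144
[0.00000000e+00 2.50000000e+01 3.03358632e-15]
```

```bash
python3 -m pendant '[[[0,0,2.5],[0,0,-0.03],1],[[0,0,2.6],[0,0,-0.04],1],[[0,0,2.6],[0,0,-0.02],1],[[0,0,0],[-0.007,0.04,0],1],[[0,0,0],[-0.007,0.05,0],1],[[0,0,0],[-0.007,0.055,0],1],[[0,0,0],[-0.007,0.055,0],1],[[0,0,0],[-0.007,0.05,0],1]]'; python3 -m pendant '[[[0,0,0],[0,0.03,0],1],[[0,0,0],[0,0.015,0],1],[[0,0,0],[0,0,0],1],[[0,0,0],[0,0,0],1]]'
python3 - <<'E'
from h import *
go((.43,-.1905,.22),Rt(0.5,tilt=25))
print(state()[0]['joint_positions'].round(2))
E
```

```text
time: 19.38
position: [0.4291, -0.1467, 0.2176]
tool_rot: [-3.141, -0.013, 0.003]
ft_force: [0.3, 0.6, -0.0]
grip_width: 0.14
time: 19.88
position: [0.431, -0.1882, 0.2185]
tool_rot: [-3.141, -0.017, 0.001]
ft_force: [-0.8, -0.2, -1.1]
grip_width: 0.14
t 19.88 TCP [ 0.431  -0.1882  0.2185] turn(deg,tool) [-0.07 25.02  0.12] shift in cur axes [-0.001   0.0023 -0.0015] shift in goal axes [-0.0003  0.0023 -0.0018] F [-0.8 -0.2 -1.1] w 0.14
[ 0.81 -0.05 -0.44  1.87 -0.02  1.32 -1.18]
```

```bash
python3 -m pendant '[[[0,4,0],[0,0,0],1],[[0,5,0],[0,0,0],1],[[0,5,0],[0,0,0],1],[[0,5,0],[0,0,0],1],[[0,4,0],[0,0,0],1],[[0,2,0],[0,0,0],1],[[0,0,0],[0,0,0],1],[[0,0,0],[0,0,0],1]]'
python3 - <<'E'
from h import *
go((.4675,-.1905,.1963),Rt(0.5,tilt=25))
print(state()[0]['joint_positions'].round(2))
im=grab('scene'); save(im,'pics/s13.png',(260,80,380,220),4)
im=grab('top'); save(im,'pics/t13.png',(260,110,420,230),4)
E
```

```text
time: 20.88
position: [0.4423, -0.1968, 0.2151]
tool_rot: [-3.061, -0.018, -0.665]
ft_force: [0.4, 0.3, 0.4]
grip_width: 0.144
t 20.88 TCP [ 0.4423 -0.1968  0.2151] turn(deg,tool) [-0.44  0.5   0.09] shift in cur axes [ 0.0152 -0.0058  0.0276] shift in goal axes [ 0.0149 -0.0061  0.0277] F [0.4 0.3 0.4] w 0.144
[ 0.72 -0.3  -0.16  2.16 -0.35  0.95 -0.84]
```

View pics/s13.png

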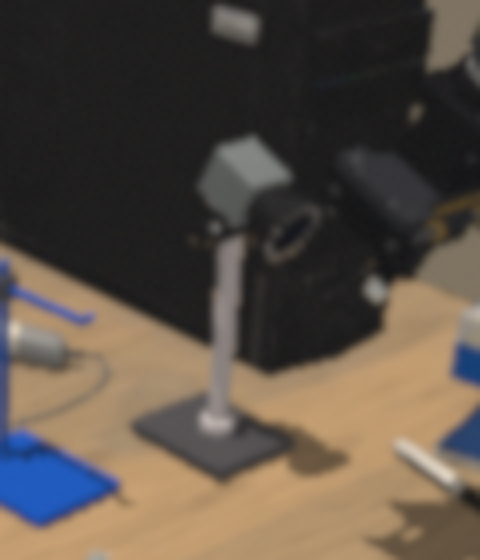

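View pics/t13.png

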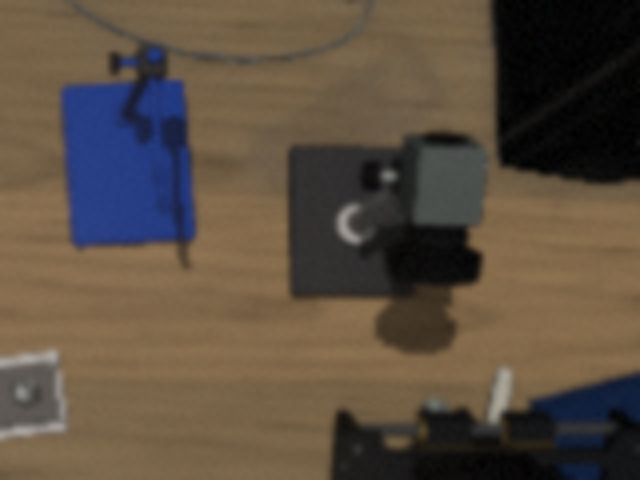

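```bash
python3 -m pendant '[[[0,0,0],[0.005,-0.002,0.007],1],[[0,0,0],[0.005,-0.002,0.01],1],[[0,0,0],[0,0,0],1],[[0,0,0],[0,0,0],1]]'
python3 - <<'E'
from h import *
go((.4675,-.1905,.1963),Rt(0.5,tilt=25))
print(state()[0]['joint_positions'].round(4),state()[0]['qd'].round(3))
E
```

```text
time: 21.48
position: [0.4581, -0.1933, 0.2031]
tool_rot: [-3.061, -0.016, -0.664]
ft_force: [-0.3, 0.6, 0.0]
grip_width: 0.144
t 21.48 TCP [ 0.4581 -0.1933  0.2031] turn(deg,tool) [-0.46  0.53 -0.01] shift in cur axes [ 0.0058 -0.0026  0.0101] shift in goal axes [ 0.0057 -0.0027  0.0101] F [-0.3  0.6  0. ] w 0.144
[ 0.7127 -0.2642 -0.1798  2.1542 -0.3432  0.906  -0.8636] [ 0.002 -0.008  0.009 -0.003 -0.002 -0.    -0.001]
```

```bash
python3 -m pendant '[[[0,0,0],[0.003,-0.0015,0.005],1],[[-0.4,0.5,0],[0.0027,-0.001,0.005],1],[[0,0,0],[0,0,0],1],[[0,0,0],[0,0,0],1],[[0,0,0],[0,0,0],1]]'
python3 - <<'E'
from h import *
import pickle
go((.4675,-.1905,.1963),Rt(0.5,tilt=25))
print(state()[0]['joint_positions'].round(4))
im=grab('scene'); save(im,'pics/s14.png',(290,90,370,190),6); pickle.dump(im,open('scene5.pkl','wb'))
f=np.array([.4705,-.1905,.19]); print('focus px',proj(im,f),'base px',proj(im,f-.015*np.array([-.4226,0,.906])))
im=grab('top'); save(im,'pics/t14.png',(260,110,420,230),4)
E
```

```text
time: 22.1
position: [0.4674, -0.1908, 0.1968]
tool_rot: [-3.065, -0.013, -0.68]
ft_force: [1.0, -1.2, 0.7]
grip_width: 0.143
t 22.1 TCP [ 0.4674 -0.1908  0.1968] turn(deg,tool) [-0.02 -0.02 -0.02] shift in cur axes [-0.0001 -0.0003  0.0005] shift in goal axes [-0.0001 -0.0003  0.0005] F [ 1.  -1.2  0.7] w 0.143
[ 0.7071 -0.2519 -0.1946  2.1604 -0.3422  0.8704 -0.8786]
focus px (np.float64(347.49011543510045), np.float64(152.98819383068007)) base px (np.float64(345.4437432339025), np.float64(156.3664079016176))
```

View pics/s14.png

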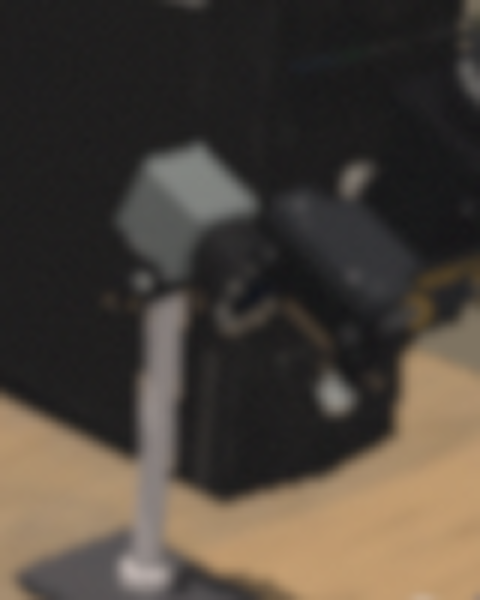

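View pics/t14.png

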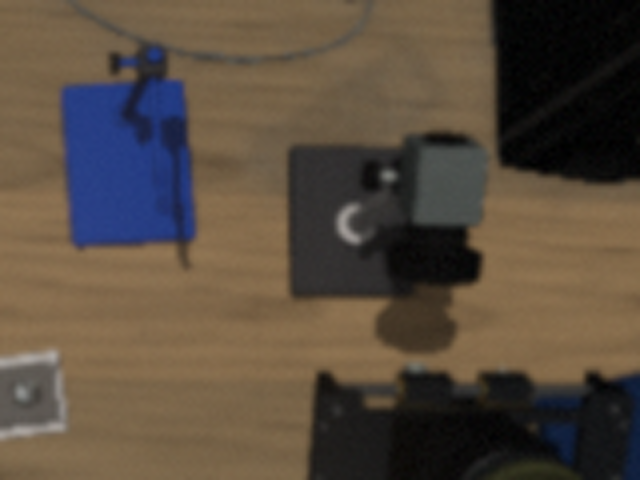

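Run:
```python
from h import *
import pickle
im=pickle.load(open('scene5.pkl','rb')); C=cloud(im)
c=im['color'].astype(int)
m=np.zeros(c.shape[:2],bool); m[148:164,338:354]=True; m&=c.min(2)>70
fz=np.array([-.4226,0,.906]); f=np.array([.4705,-.1905,.19]); fx=np.array([.906,0,.4226])
ys,xs=np.where(m); print(len(xs),xs.mean(),ys.mean(),xs.min(),xs.max(),ys.min(),ys.max())
P=C[m]; q=np.c_[(P-f)@fx,P[:,1]-f[1],(P-f)@fz]; print('focus-frame min/max/med',q.min(0).round(4),q.max(0).round(4),np.median(q,0).round(4))
# expected silhouette of visible part (base -15..+7)
for zz in(-.015,.007):
  print([tuple(np.round(proj(im,f+a*.00625*fx+b*np.array([0,.00625,0])+zz*fz),1)) for a in(-1,1) for b in(-1,1)])
C4=cloud(im); 
for box,n in(((.3,.55,.25,.45),'cover'),):
    m=(im['range_z']>0)&(C[...,0]>.42)&(C[...,0]<.53)&(C[...,1]>.27)&(C[...,1]<.46)&(C[...,2]>.12)&(C[...,2]<.15); P=C[m]; print(n,cv2.minAreaRect((P[:,:2]*1000).astype(np.float32)),np.median(P[:,2]))
m=((abs(C[...,0]-.4635)<.03)&(abs(C[...,1]-.106)<.08)&(C[...,2]>.036)).astype(np.uint8); k,l,st,ce=cv2.connectedComponentsWithStats(m)
for j in range(1,k):
    if st[j,4]>5: P=C[l==j]; print(st[j,4],np.median(P,0).round(4))
save(im,'pics/s15.png',(120,150,320,290),4)
```

```text
31 345.38709677419354 155.3548387096774 343 348 152 158
focus-frame min/max/med [-0.4346 -0.217  -0.1927] [0.108  0.8769 0.7314] [ 0.0045  0.0014 -0.0122]
[(np.float64(348.1), np.float64(157.3)), (np.float64(345.4), np.float64(158.3)), (np.float64(345.5), np.float64(154.5)), (np.float64(342.8), np.float64(155.5))]
[(np.float64(351.2), np.float64(152.3)), (np.float64(348.4), np.float64(153.3)), (np.float64(348.5), np.float64(149.5)), (np.float64(345.8), np.float64(150.5))]
cover ((487.24310302734375, 373.92120361328125), (58.243980407714844, 155.13668823242188), 12.343399047851562) 0.13431925672148404
32 [0.4678 0.0622 0.0455]
42 [0.4544 0.1536 0.0453]
```

View pics/s15.png

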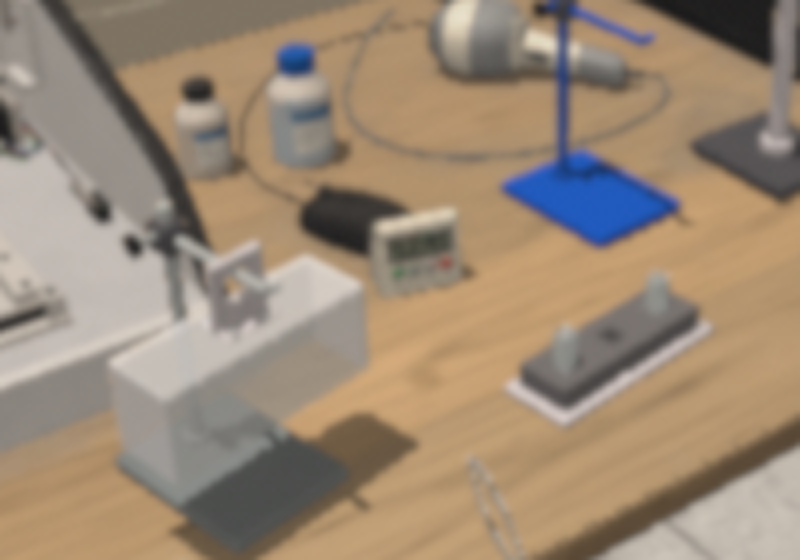

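```bash
python3 -m pendant '[[[0,0,0],[0,0,0],1],[[0,0,0],[0,0,0],1],[[0,0,0],[0,0,0],1],[[0,0,0],[0,0,0],1]]'; python3 -c "
from h import *
go((.4675,-.1905,.1963),Rt(0.5,tilt=25)); print(state()[0]['qd'].round(3))
print(order.close_job())"
```

```text
time: 22.7
position: [0.4674, -0.1907, 0.1966]
tool_rot: [-3.065, -0.013, -0.68]
ft_force: [0.8, -0.2, -0.3]
grip_width: 0.144
t 22.7 TCP [ 0.4674 -0.1907  0.1966] turn(deg,tool) [-0.04 -0.01 -0.01] shift in cur axes [-0.     -0.0002  0.0004] shift in goal axes [-0.     -0.0002  0.0004] F [ 0.8 -0.2 -0.3] w 0.144
[-0.    -0.002  0.     0.001 -0.     0.001  0.   ]
the job is handed in; nothing more can be done
None
```

I hung the dust cover by its eye on the grey hook. I then took the stoppered cuvette (middle pocket) by its frosted sides and held it in front of the lens. The job was handed in at about 22.7 s with the cuvette still held; no verdict was given.

**Cover:** The last picture shows it hanging free and level. Its centre is about 5 mm behind the seat along the hook and within about 1 mm sideways.

**Cuvette:**
- The arm was still at hand-in, within 0.5 mm and 0.1° of its target. The grip opening was 12.5 mm, matching the cell.
- The cell's outline in the scene image matches the predicted one to about 1 pixel, roughly 2.4 mm. The overall error against the focus point should be a few mm, because my estimate of the camera stand's position is only that good.
- Estimates of the camera stand's yaw ranged from about −1° to 3°, and I used 0.5°. The allowance is about 8.6°.

**Open cuvettes:** Both stand in the rack, within about 2 mm of where they were before the cuvette was taken.

**Deviations:**
- While tilting the cuvette in the retracted position, joint 2 came to its −0.30 rad limit and the tool drifted about 11 mm. It stayed at the limit as far as I could read, and moving outward took it off again (−0.25 rad at the end).
- One measurement of the stopper by brightness in the top view disagreed with the depth readings by about 12 mm. I used the depth readings.

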